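# Clip a counting chamber onto the imager's stage

### The arm

A 6-joint arm with a two-finger parallel gripper is mounted at the origin on the work surface. World frame = base frame: x ahead of the robot, y to its left, z up, the work surface at z = 0. Lengths are in m, angles in rad, forces in N, time in s.
With the tool pointing down it reaches from about 0.375 to 0.9 m from the base axis. Payload 3.1 kg.
Tool frame: the origin (TCP) lies midway between the tips of the shut fingers; the grasp point (between the pads) lies 19 mm behind it (manip.hold_point_z is the distance from the TCP to the grasp point, in m); x points along the fingers, y is the direction in which the jaws open and shut, and the axes are right-handed (so a half turn about x gives the same grasp; the last joint's range is limited). The gripper opens to 85 mm and grips with 20 to 120 N. Pads are 22 mm wide; open, the fingers measure 114 mm over their backs; the gripper's body (76 mm by 85 mm) begins 54 mm behind the grasp point. The pads swing forward as they close: fully open they stand 13 mm farther back than shut.
Start: joints at [-1.425, 0.527, 1.433, -0, 1.181, -0.178], TCP at [0.199, -0.592, 0.231] pointing down, gripper open.
Joint ranges: [-3.08, 3.08], [-0.75, 2.2], [0.22, 2.44], [-1.43, 4.57], [0, 2.65], [-2.85, 2.85]. Speed limits (rad/s): [2.79, 2.79, 3.14, 3.14, 3.14, 3.14].

### API

Orientations are given as a unit quaternion [x, y, z, w].
In Python, from station import manip, snapshot gives the robot as it stands.
- The arm moves only by the tool play_rows, never from a script. Its argument "series" is a list of rows, each a list of 4 numbers: the shift along the tool's x, y, z in m, then the turn about the tool's x in degrees. In form: [[tx, ty, tz, spin], ...]. A call has 1 to 20 rows; each row is the pose to reach, as a shift and turn from the pose measured when the call began, along the tool's axes at that moment; what a row does not reach only later rows make up. A row lasts 1/10 s, in which the tool goes at most 50 mm and 8.59 degrees, less where a joint would pass 70% of its speed; a pose out of reach is approached as far as the arm can. A call with a gripper value outside its range is refused whole. "claw" is the opening in per cent of the stroke, from 0 (shut) to 100 (fully open), set as the call begins (left out, the last holds). The fingers move at their own pace and stop on an object; "force" is the grip in N (left out, the last holds). Time passes only in rows, so rows that repeat a pose let the fingers close. It gives the time, the measured TCP pose, the force and the opening at its end, in the units of the state.
- manip.sense(): the state, without advancing time (a new reading comes with each control period).
- snapshot(name): name is "scene" or "top" or "wrist"; returns a dict with "image" (400x640x3 uint8, blue, green, red), "depth" (400x640 float32, m along the optical axis (not along the pixel's ray), 0 where there is no reading), "fov_y" (degrees; the focal length in pixels is half the picture's height over the tangent of half this angle, whatever the lens; pixels are square), "cx", "cy" (the principal point, pixels), "R" (3x3) and "t" (3): a world point X has camera coordinates R X + t. Camera axes: x right, y down, z forward; pixel columns grow to the right and rows downward; lengths in m; the calibration is good to about 2 mm. A picture is of the moment at which its call begins.
- manip.sign_off(): hands the job in, once; it reports no verdict.
The state is a dict: "t": time; "q": joint angles; "qd": joint speeds; "tau": joint torques, N m; "tcp_pos": TCP position; "tool_rot": TCP orientation; "force": force on the tool from outside, world axes, zero at the start; "ft_torque": the same for the moment, N m; "finger_gap": opening from 0.0 (shut) to 1.0 (fully open).
Only numpy, scipy, OpenCV 4.12 (cv2) and the standard library are available. Lean on these libraries where they do the work, as an engineer would, in place of code of your own. Each camera call takes 0.05 s, during which the arm holds its last target.

### The job

Load the spore-counting chamber on the stage of the imager: lift the sprung clip by its red knob until it stays up by itself, then take the glass counting chamber from the slide rest, slide it flat along the bed beneath the raised clip and press it gently and squarely home against the brass end stop, keeping the light pressure on for about half a second. Then hold the knob and ease the clip down until it rests on the glass - it must not snap down or be forced onto the glass - and let go, leaving the chamber home and clipped. Treat the chamber as fragile glass and leave everything else on the bench where it is.

Things in the scene. Friction and masses are not known exactly. Their poses are not given: they have to be found in the camera images.
- imager: inverted digital imager, fixed: low pale case 200 x 210 mm (x, y) with a black stage plate whose top is 80 mm above the bench; a lamp post 215 mm tall at its rear left corner (x +78, y +80 mm), the lamp swung aside to y +165 mm. Origin: centre of its underside, 30 mm beyond (+x) the bed's middle. x runs along the slide bed, from its open end where the chamber enters to the clip's hinge; z up.
- bed (a point): middle of the slide bed, on its aluminium strip: x -36 to +64 mm, 20 mm wide, 98 mm above the bench; axes as the imager's. Its front, x -36 to -8 mm, stands free 18 mm over the stage plate, so fingers on the chamber's sides hang free there. Behind that a carrier 56 mm wide, 1.5 mm lower, has side rails 4 mm above the strip, 38 mm apart, at x +4 to +32 mm, their mouth flared to 50 mm at x -8.
- clip_hinge (a point): the clip's hinge axis, along the imager's y, between two lugs 50 mm apart and 15 mm high: 55 mm along +x from the bed's middle and 9 mm above the bed; axes as the imager's. From it the clip, a steel fork with arms 19 mm apart, runs 45 mm towards -x to a cross-bar 23 mm long with two rubber feet under it.
- clip (a joint): angle of the sprung clip (rad): 0 down on the empty bed, 0.75 fully up, its stop. Over-centre spring, about 0.6 N m per rad away from 0.4: below 0.4 it pulls down (5 N at the knob when down), above 0.4 up (4 N at 0.75); so fully raised it stays, and below 0.4 it snaps down if not held (eased: below 2 rad/s). Resting on the chamber it reads about 0.11 and presses with about 4 N.
- clip_knob (a point): centre of the clip's red knob, a roller 16 mm long along the imager's y, 10 mm in diameter, on a tab over the cross-bar: with the clip down it is 47 mm from the hinge axis towards -x and 14 mm above it. Pinched by its two end faces it can turn between the fingers as the clip swings. Fingertips have room for 10 mm below its centre, down to the cross-bar.
- end_stop: adjustable end stop on the bed short of the hinge: a slotted brass tongue (stop_tongue), 26 mm wide, its square face 5 mm high, under two fixed clamp screws. Clamped anew each time; this reading does not follow it. Origin: middle of its adjustment, on the bed, 37 mm from the bed's middle; the face stands anywhere from -8 to +8 mm from here along x (axes as the imager's) and does not give.
- rest: slide rest, fixed: white drip tray 124 x 150 mm, 6 mm high (floor 3 mm), with two pairs of thin steel bars along its x between end blocks 107 mm apart; bar tops 20 mm above the bench. The chamber lies along one pair (bars at y -40 and -20 mm); a plain thin glass slide lies on the other (y +44 mm) and is not used. Origin: centre of its underside.
- chamber: glass counting chamber, a clear bluish slab 76 mm long (x), 36 mm wide (y), 6 mm thick, about 40 g, the same either way round. Origin: centre of its underside. It lies along the bars, its long sides overhanging them by 5 mm. Home, its middle is 38 mm short of the stop's face. A light push of 3 to 6 N seats it; over 10 N against the stop, 12 N from the clip or 25 N on the bed harms it.
- dish: closed culture dish, 60 mm across, 14 mm high, in a blue tray; leave it.
- tally: small steel hand tally counter, 46 mm across, 18 mm high; leave it.
- slide_box: small closed green slide box, 85 x 42 mm, 30 mm high; leave it.
Mind the look-alikes: they are no part of the job. Of the things like the chamber, leave any that is green; of the rest the smaller one is meant.

How it is judged:
By the outcome, as a careful person would: the job done as asked, in the order asked, and still so for the second after the job is handed in, with the robot touching nothing.
It also fails if it takes over 72 s, if anything falls off the work surface, if the arm or the gripper's body presses on something with over 40 N, if the wrist force passes 120 N, or if a joint passes its speed limit or range.

## Working session

There is one attempt and no reset: what is moved stays moved. The work goes in short steps, Python scripts to look and compute and a tool call to move; the robot and the scene stay as the last step left them, time stands still between calls to the robot, and variables do not carry over. Pictures are saved under pics/ and viewed, and the job is handed in when it is done.

Besides the shell and the picture viewer there is one more tool, called after "Emit:" by a JSON object that holds its "op" and its "data", one argument or row to a line. play_rows: Moves the arm, as the interface text tells. Its arguments: {"type":"object","properties":{"series":{"type":"array","items":{"type":"array","items":{"type":"number"}}},"claw":{"type":"number"},"force":{"type":"number"}},"required":["series"]}

```bash
ls; mkdir -p pics
python3 - <<'E'
from station import manip, snapshot
import cv2,numpy as np,pickle
print(manip.sense()); print(manip.hold_point_z)
for n in ("scene","top","wrist"):
    s=snapshot(n); cv2.imwrite(f"pics/{n}0.png",s["image"]); pickle.dump(s,open(f"{n}0.pkl","wb"))
    print(n,s["fov_y"],s["cx"],s["cy"],np.round(s["R"],3).tolist(),np.round(s["t"],3))
E
```

```text
pics
{'t': 0.0, 'q': array([-1.42449426e+00,  5.28463387e-01,  1.43392839e+00, -4.42247898e-06,
        1.18136951e+00, -1.78523007e-01]), 'qd': array([-7.47224844e-04,  9.93295527e-06, -2.39684733e-04,  8.14534453e-04,
        1.12813556e-03, -8.31353574e-05]), 'tau': array([-5.57373696e-04, -4.42351341e+01, -1.78028798e+01, -4.31115632e-04,
        8.59119667e-03, -1.46032971e-05]), 'tcp_pos': array([ 0.19937063, -0.59158683,  0.23032702]), 'tool_rot': array([ 0.69781169,  0.11510596, -0.69778988,  0.11357265]), 'force': array([-0.24756609,  0.29261168, -0.38978858]), 'ft_torque': array([-0.02477011,  0.0321363 , -0.01246952]), 'finger_gap': 1.0015050114973638}
0.0187
scene 57.23484800618909 313.46735531782815 200.73201358815268 [[-0.562, 0.827, 0.01], [0.465, 0.326, -0.823], [-0.684, -0.458, -0.568]] [ 0.266 -0.163  1.405]
top 51.353303999026174 314.63787753651474 206.6021379960283 [[0.021, -1.0, 0.006], [-0.999, -0.021, -0.043], [0.043, -0.005, -0.999]] [-0.019  0.501  1.022]
wrist 63.84926646405521 324.61428925912526 197.28229741470105 [[0.32, -0.947, -0.002], [-0.904, -0.306, 0.298], [-0.283, -0.093, -0.955]] [-0.626 -0.039  0.38 ]
```

View pics/scene0.png

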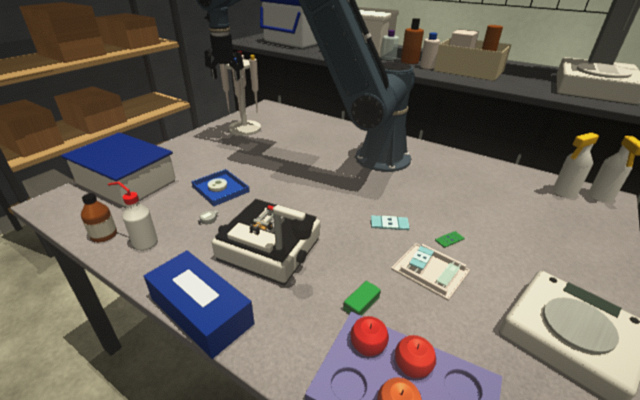

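View pics/top0.png

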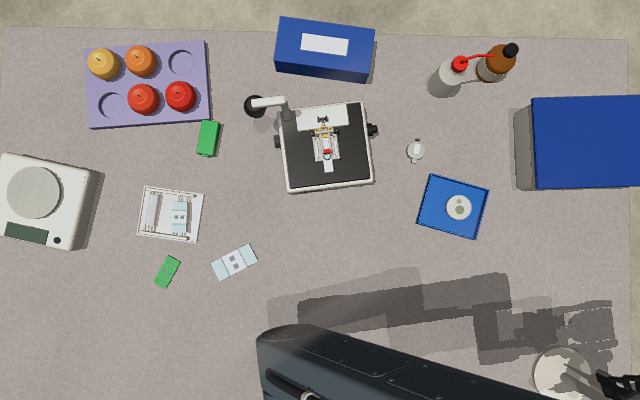

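View pics/wrist0.png

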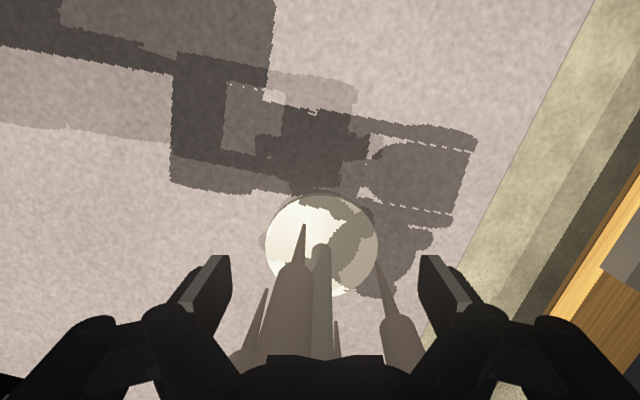

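The scene view shows the imager with the red knob at about (269,209) and the rest at (430,268). In the top view the imager is at (325,147) with its knob at (326,153). The chamber is on the rest at (179,216), and the look-alikes are on the bench at (234,262) and (167,271, green). Next I'll zoom in and measure.

```bash
cat > h.py <<'E'
import numpy as np,cv2,pickle
from scipy.spatial.transform import Rotation as Rot
def load(n): return pickle.load(open(n+".pkl","rb"))
def grab(n,tag):
    from station import snapshot
    s=snapshot(n); cv2.imwrite(f"pics/{tag}.png",s["image"]); pickle.dump(s,open(f"{tag}.pkl","wb")); return s
def f(s): return 200/np.tan(np.radians(s["fov_y"])/2)
def ray(s,u,v):
    d=np.array([(u-s["cx"])/f(s),(v-s["cy"])/f(s),1.0]); R=np.array(s["R"]); t=np.array(s["t"])
    return -R.T@t, R.T@d
def onz(s,u,v,z):
    o,d=ray(s,u,v); return o+d*(z-o[2])/d[2]
def dep(s,u,v):
    o,d=ray(s,u,v); return o+d*s["depth"][int(round(v)),int(round(u))]
def proj(s,X):
    c=np.array(s["R"])@np.array(X)+np.array(s["t"]); return np.array([s["cx"]+f(s)*c[0]/c[2],s["cy"]+f(s)*c[1]/c[2]])
def cloud(s):
    v,u=np.mgrid[0:400,0:640]; Z=s["depth"]; P=np.stack([(u-s["cx"])/f(s)*Z,(v-s["cy"])/f(s)*Z,Z],-1)
    return (P-np.array(s["t"]))@np.array(s["R"])
def crop(s,u0,u1,v0,v1,k,name):
    cv2.imwrite(f"pics/{name}.png",cv2.resize(s["image"][v0:v1,u0:u1],None,fx=k,fy=k,interpolation=cv2.INTER_CUBIC))
E
python3 - <<'E'
from h import *
s=load("top0"); crop(s,120,280,150,290,4,"t_rest"); crop(s,260,390,85,200,5,"t_img")
P=cloud(s)
for n,(u,v) in dict(bench=(120,200),stage=(300,170),rest_blk=(140,214),chamber=(179,200)).items(): print(n,np.round(P[v,u],4), np.round(onz(s,u,v,0.08),3))
E
```

```text
bench [ 0.5079  0.4818 -0.0058] [0.504 0.442 0.08 ]
stage [0.5825 0.0278 0.0791] [0.582 0.028 0.08 ]
rest_blk [0.4735 0.4254 0.0058] [0.472 0.395 0.08 ]
chamber [0.51   0.3271 0.0144] [0.507 0.306 0.08 ]
```

View pics/t_rest.png

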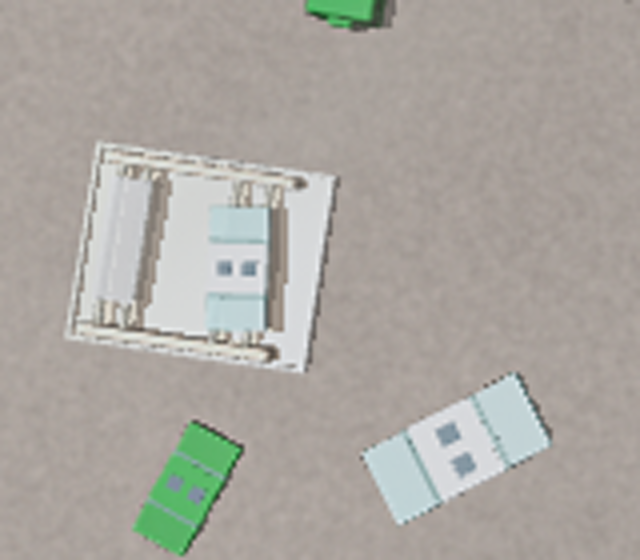

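View pics/t_img.png

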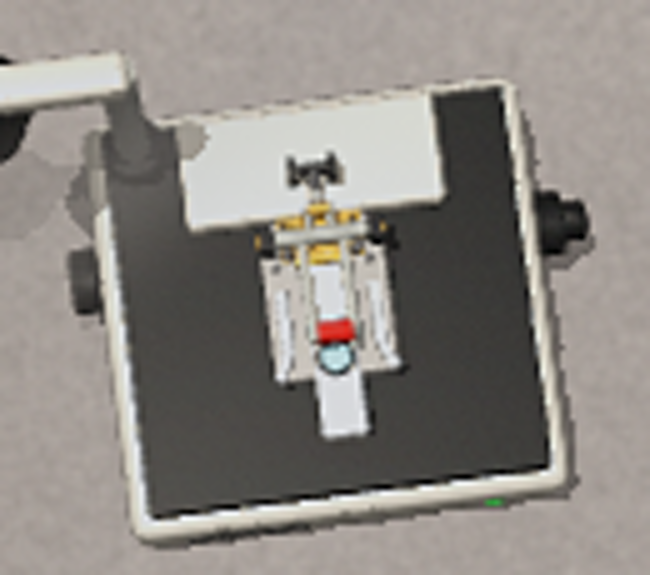

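Run:
```python
from h import *
s=load("top0")
a=onz(s,328.7,172,.098);k=onz(s,327.2,151,.121);print("bed end",a,"knob",k)
hb=s["image"].astype(int)
m=((hb[...,2]>150)&(hb[...,1]<80)); m[:, :300]=0; m[:, 350:]=0; m[:130]=0;m[170:]=0
v,u=np.nonzero(m); print(u.mean(),v.mean(),onz(s,u.mean(),v.mean(),.121))
# stage mask
g=cv2.cvtColor(s["image"],cv2.COLOR_BGR2GRAY); 
# chamber corners from crop
for p in [(210,205),(268,206),(266,333),(206,328)]:
    print(np.round(onz(s,120+p[0]/4,150+p[1]/4,.026),4))
w=load("wrist0"); P=cloud(w); print("wrist cam pos",ray(w,0,0)[0]); 
Q=P[140:350,220:430]; print("max z in stand", np.nanmax(Q[...,2]), P[330,280],P[250,320],P[290,300])
# image occupancy of peg
T=Rot.from_quat([0.69781169,0.11510596,-0.69778988,0.11357265]); print("tool axes",np.round(T.as_matrix(),3).tolist())
```

```text
bed end [ 0.57684737 -0.03834534  0.098     ] knob [ 0.62090148 -0.03322011  0.121     ]
327.0 150.7826086956522 [ 0.62137991 -0.03276428  0.121     ]
[0.506  0.3391 0.026 ]
[0.5061 0.3038 0.026 ]
[0.4287 0.3023 0.026 ]
[0.431  0.3389 0.026 ]
wrist cam pos [ 0.27267095 -0.5690619   0.37289869]
max z in stand 0.37289868864156206 [ 0.16327808 -0.58282607  0.24316696] [ 0.11172377 -0.61703017  0.03833547] [ 0.16338656 -0.5900268   0.20589494]
tool axes [[-0.0, 0.319, -0.948], [0.002, -0.948, -0.319], [-1.0, -0.002, -0.0]]
```

```bash
cat >> h.py <<'E'
def state():
    from station import manip
    return manip.sense()
def rel(target,yaw=None,s=None):
    """target world TCP, yaw=heading(deg) of -tool z; returns tool shifts (mm) and spin"""
    s=s or state(); M=Rot.from_quat(s["tool_rot"]).as_matrix()
    d=M.T@(np.array(target)-s["tcp_pos"]); cur=np.degrees(np.arctan2(-M[1,2],-M[0,2]))
    return np.round(d*1000,1), (None if yaw is None else round((cur-yaw+180)%360-180,2)), round(cur,2)
E
python3 - <<'E'
from h import *
print(rel([.635,-.032,.36],6.5),rel([.635,-.032,.28],6.5))
E
```

```text
(array([-128.6, -391.7, -591.5]), np.float64(12.11), np.float64(18.61)) (array([ -48.6, -391.6, -591.5]), np.float64(12.11), np.float64(18.61))
```

Emit:
{"op": "play_rows", "data": {
  "series": [
    [-0.05,0,0,0],
    [-0.1,0,0,0],
    [-0.13,-0.01,-0.015,0],
    [-0.13,-0.035,-0.053,0],
    [-0.13,-0.06,-0.09,0],
    [-0.13,-0.086,-0.13,2],
    [-0.13,-0.112,-0.17,4],
    [-0.13,-0.138,-0.21,6],
    [-0.13,-0.165,-0.25,8],
    [-0.13,-0.192,-0.29,10],
    [-0.13,-0.218,-0.33,12],
    [-0.13,-0.245,-0.37,12],
    [-0.13,-0.272,-0.41,12],
    [-0.13,-0.298,-0.45,12],
    [-0.13,-0.325,-0.49,12],
    [-0.13,-0.35,-0.53,12],
    [-0.12,-0.37,-0.56,12],
    [-0.09,-0.385,-0.58,12],
    [-0.06,-0.391,-0.591,12],
    [-0.05,-0.3915,-0.5915,12]
  ],
  "claw": 45,
  "force": 30
}}

```text
t: 2.15
tcp_pos: [0.6337, -0.0299, 0.2773]
tool_rot: [-0.703, -0.043, 0.708, -0.04]
force: [-0.0, -0.6, -0.3]
finger_gap: 0.451
```

Run:
```python
from h import *
s=state(); print(s["t"],s["tcp_pos"],s["finger_gap"],s["force"],rel(s["tcp_pos"],6.5))
grab("wrist","w1"); grab("wrist","w1b")
```

```text
2.15 [ 0.63367993 -0.02992169  0.27731156] 0.45119505395258913 [-0.01148882 -0.57924402 -0.2738853 ] (array([0., 0., 0.]), np.float64(0.26), np.float64(6.76))
```

View pics/w1b.png

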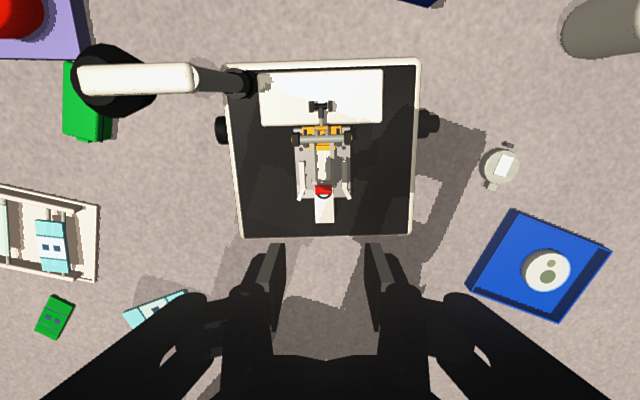

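Run:
```python
from h import *
print(rel([.548,-.041,.155],6.5))
```

```text
(array([124.6,  -0.4,  85.4]), np.float64(0.13), np.float64(6.63))
```

Emit:
{"op": "play_rows", "data": {
  "series": [
    [0.01,0,0.02,0],
    [0.03,0,0.05,0],
    [0.06,0,0.075,0],
    [0.09,0,0.085,0],
    [0.115,0,0.0855,0],
    [0.124,0,0.0855,0],
    [0.125,0,0.0855,0]
  ]
}}

```text
t: 2.95
tcp_pos: [0.5484, -0.0424, 0.155]
tool_rot: [-0.704, -0.041, 0.708, -0.04]
force: [-0.1, -0.5, 0.5]
finger_gap: 0.449
```

Run:
```python
from h import *
s=state(); print(s["t"],s["tcp_pos"],s["qd"].round(3))
w=grab("wrist","w2"); s=state(); print(s["t"],s["tcp_pos"])
crop(w,220,420,0,240,3,"w2c")
```

```text
2.95 [ 0.5483576  -0.04243894  0.15504339] [ 0.009 -0.005 -0.021  0.003 -0.015  0.002]
3.0 [ 0.54904562 -0.04240637  0.15562941]
```

View pics/w2.png

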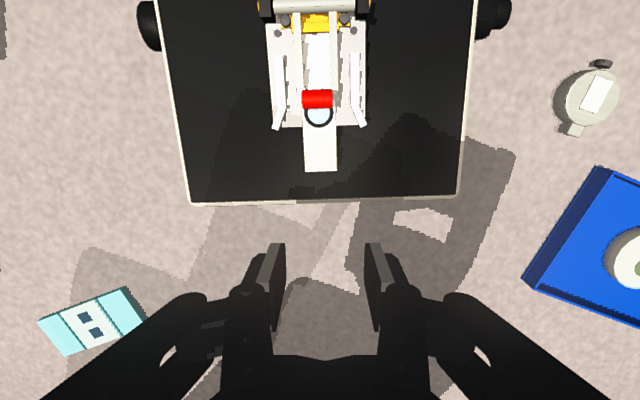

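View pics/w2c.png

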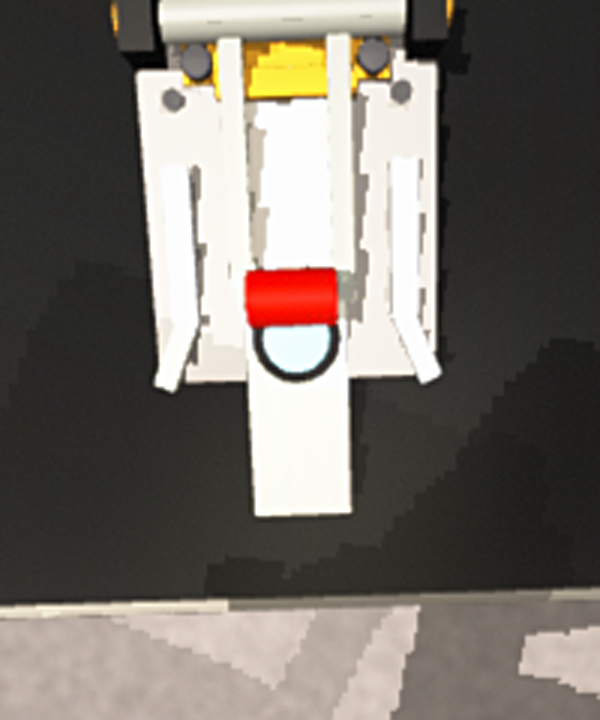

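Run:
```python
from h import *
w=load("w2"); 
g=lambda x,y,z: onz(w,220+(x+.5)/3-.5,(y+.5)/3-.5,z)
A=g(255,516,.098);B=g(352,513,.098); mid=(A+B)/2; print("strip end",A,B,"w",np.linalg.norm(A-B))
C=g(147,73,.0965);D=g(437,64,.0965);E_=g(158,383,.0965);F=g(440,378,.0965)
print("carrier back corners",C,D,np.linalg.norm(C-D), "front",E_,F)
K=g(293,297,.122);print("knob",K)
S1=g(250,97,.098);S2=g(330,96,.098);print("stop",S1,S2)
# yaw estimates
for n,(p,q) in dict(end=(B,A),carrback=(D,C),).items(): d=q-p; print(n,"yaw",np.degrees(np.arctan2(-d[0],d[1])))
# strip long edges: x at crop: left edge (248,400)->(255,516)
L1=g(250.5,440,.098);R1=g(351.5,440,.098);print("mid@440",(L1+R1)/2)
P=cloud(w)
for p in [(300,450),(300,200),(290,75),(180,120),(60,120),(293,297)]:
    u,v=220+p[0]//3,p[1]//3; print(p,P[v,u].round(4))
# carrier side edges: left
for (p,q) in [((140,75),(158,383)),((437,66),(440,378))]:
    a=g(*q,.0965);b=g(*p,.0965);d=b-a;print("side yaw",np.degrees(np.arctan2(d[1],d[0])),np.linalg.norm(d))
```

```text
strip end [ 0.5784213  -0.02759868  0.098     ] [ 0.58145243 -0.04790127  0.098     ] w 0.02052760671696495
carrier back corners [0.65996142 0.00069008 0.0965    ] [ 0.66766661 -0.05283902  0.0965    ] 0.05408081742630211 front [ 0.60346586 -0.00513296  0.0965    ] [ 0.61113677 -0.06224412  0.0965    ]
knob [ 0.62368518 -0.03133642  0.122     ]
stop [ 0.65790942 -0.01892441  0.098     ] [ 0.65979247 -0.03372373  0.098     ]
end yaw 8.491418043050892
carrback yaw 8.1911161556616
mid@440 [ 0.59551609 -0.03547869  0.098     ]
(300, 450) [ 0.5932 -0.0357  0.0974]
(300, 200) [ 0.6415 -0.0303  0.0976]
(290, 75) [ 0.6614 -0.026   0.1024]
(180, 120) [ 0.6525 -0.0063  0.0967]
(60, 120) [0.6519 0.0206 0.0801]
(293, 297) [ 0.6235 -0.0313  0.1249]
side yaw 7.225821499158799 0.05645914102122587
side yaw 9.449578972367053 0.05697402119534711
```

Run:
```python
from h import *
w=load("w2"); s=state(); M=Rot.from_quat(s["tool_rot"]).as_matrix(); t=s["tcp_pos"]
print("tcp px",proj(w,t)); 
h=.085*.449/2
for sg in (-1,1):
    for dz in (-.011,.011):
        print(sg,dz,proj(w,t+M@np.array([-.002,sg*h,dz])))
c=ray(w,0,0)[0]; print("cam in tool",M.T@(c-t))
crop(w,220,420,220,370,4,"w2f")
e=np.array([np.cos(np.radians(8.3)),np.sin(np.radians(8.3))]);
k=np.array([.6237,-.0313]); 
for a in (4,): 
    g=k+e*a/1000; print(g, rel([g[0],g[1],.18],8.3), rel([g[0],g[1],.116],8.3))
```

```text
tcp px [321.49415325 259.44401782]
-1 -0.011 [281.36550518 240.73924887]
-1 0.011 [283.11138475 281.16943886]
1 -0.011 [361.45038732 240.84313908]
1 0.011 [359.88998211 281.27683862]
cam in tool [-0.14174668  0.00162864 -0.07659075]
[ 0.6276581  -0.03072258] (array([-24.6,  -2.6, -79.4]), np.float64(-1.71), np.float64(6.59)) (array([ 39.4,  -2.5, -79.6]), np.float64(-1.71), np.float64(6.59))
```

View pics/w2f.png

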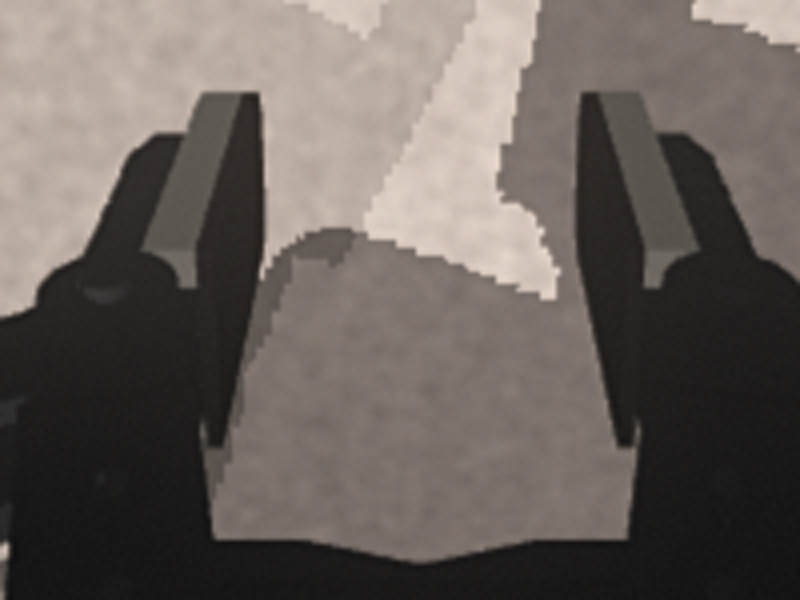

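```bash
cat >> h.py <<'E'
YAW=8.3
e=np.array([np.cos(np.radians(YAW)),np.sin(np.radians(YAW))]); n=np.array([-e[1],e[0]])
E
python3 - <<'E'
from h import *
k=np.array([.6237,-.0313])+.0016*n; g=k+.004*e
print(k,g,rel([*g,.135],YAW))
E
```

```text
[ 0.62346903 -0.02971676] [ 0.62742713 -0.02913933] (array([ 20.4,  -4.1, -79.5]), np.float64(-1.71), np.float64(6.59))
```

Emit:
{"op": "play_rows", "data": {
  "series": [
    [0,-0.001,-0.02,-0.5],
    [0,-0.002,-0.045,-1],
    [0,-0.004,-0.065,-1.7],
    [0.005,-0.0041,-0.077,-1.7],
    [0.015,-0.0041,-0.0795,-1.7],
    [0.02,-0.0041,-0.0795,-1.7],
    [0.02,-0.0041,-0.0795,-1.7]
  ]
}}

```text
t: 3.7
tcp_pos: [0.6254, -0.029, 0.1339]
tool_rot: [-0.703, -0.052, 0.708, -0.05]
force: [-0.2, 0.1, -0.8]
finger_gap: 0.448
```

Run:
```python
from h import *
s=state(); print(s["t"],s["tcp_pos"],rel(s["tcp_pos"],YAW))
w=grab("wrist","w3"); 
crop(w,220,420,180,370,4,"w3c"); s=state();print(s["tcp_pos"],proj(w,s["tcp_pos"]))
```

```text
3.7 [ 0.6254218  -0.02901558  0.13392581] (array([0., 0., 0.]), np.float64(-0.03), np.float64(8.27))
[ 0.62584141 -0.02909194  0.13445826] [321.66225314 259.85569968]
```

View pics/w3c.png

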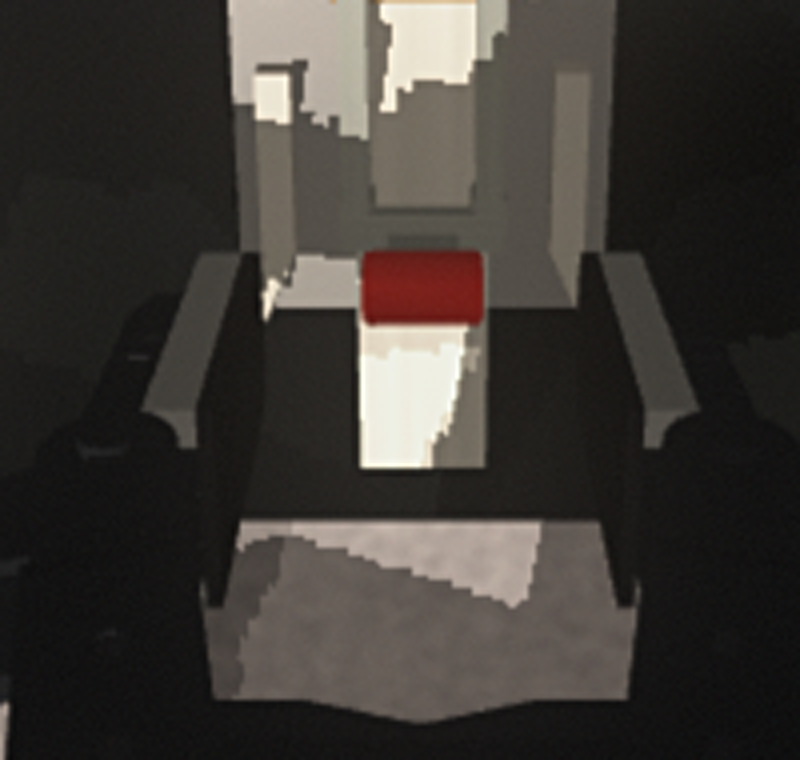

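Run:
```python
from h import *
w=load("w3"); s=state(); M=Rot.from_quat(s["tool_rot"]).as_matrix()
hb=w["image"].astype(int); m=(hb[...,2]>90)&(hb[...,1]<60)
v,u=np.nonzero(m); print(len(u),u.mean(),v.mean(),u.min(),u.max(),v.min(),v.max())
for z in (.121,.126):
    X=onz(w,u.mean(),v.mean(),z); print(z,X,M.T@(X-s["tcp_pos"])*1000)
k=onz(w,u.mean(),v.mean(),.122); 
# corrected knob
t=M.T@(k-s["tcp_pos"]); t[1]-=.0016; t[2]-=.00085; kk=s["tcp_pos"]+M@t; print("knob corr",kk,t*1000)
```

```text
529 325.2741020793951 251.43100189035917 310 340 243 260
0.121 [ 0.62377909 -0.03116599  0.121     ] [13.46684326  1.80021732  2.25452285]
0.126 [ 0.6263377  -0.03080029  0.126     ] [ 8.45070355  1.78978678 -0.29860423]
knob corr [ 0.62490189 -0.02938725  0.12199992] [12.46361532  0.19813121  0.89389744]
```

Emit:
{"op": "play_rows", "data": {
  "series": [
    [0.006,0,-0.003,0],
    [0.013,0,-0.003,0],
    [0.018,0,-0.003,0],
    [0.0185,0,-0.003,0]
  ]
}}

```text
t: 4.15
tcp_pos: [0.6278, -0.0285, 0.1148]
tool_rot: [-0.702, -0.052, 0.708, -0.05]
force: [-0.2, -0.3, -0.1]
finger_gap: 0.452
```

Emit:
{"op": "play_rows", "data": {
  "series": [
    [0,0,0,0],
    [0,0,0,0],
    [0,0,0,0],
    [0,0,0,0],
    [0,0,0,0],
    [0,0,0,0]
  ],
  "claw": 10,
  "force": 30
}}

```text
t: 4.75
tcp_pos: [0.6278, -0.0288, 0.1149]
tool_rot: [-0.702, -0.052, 0.708, -0.05]
force: [-1.0, -2.1, -1.7]
finger_gap: 0.17
```

Run:
```python
from h import *
s=state(); print(s["t"],s["tcp_pos"],s["finger_gap"],s["force"],rel(s["tcp_pos"],YAW))
w=grab("wrist","w4"); crop(w,220,420,180,370,4,"w4c")
r=np.hypot(.047,.014);p0=np.arctan2(.014,.047)
for a in np.arange(0,.781,.06): print(round(a,2),np.round(1000*(.047-r*np.cos(p0+a)),1),np.round(1000*(r*np.sin(p0+a)-.014),1))
```

```text
4.75 [ 0.62775434 -0.02879618  0.11485317] 0.1695697316930223 [-0.97990706 -2.13045761 -1.74563916] (array([0., 0., 0.]), np.float64(-0.03), np.float64(8.27))
0.0 0.0 -0.0
0.06 0.9 2.8
0.12 2.0 5.5
0.18 3.3 8.2
0.24 4.7 10.8
0.3 6.2 13.3
0.36 7.9 15.7
0.42 9.8 17.9
0.48 11.8 20.1
0.54 13.9 22.2
0.6 16.1 24.1
0.66 18.5 25.9
0.72 20.9 27.5
0.78 23.4 29.0
```

View pics/w4c.png

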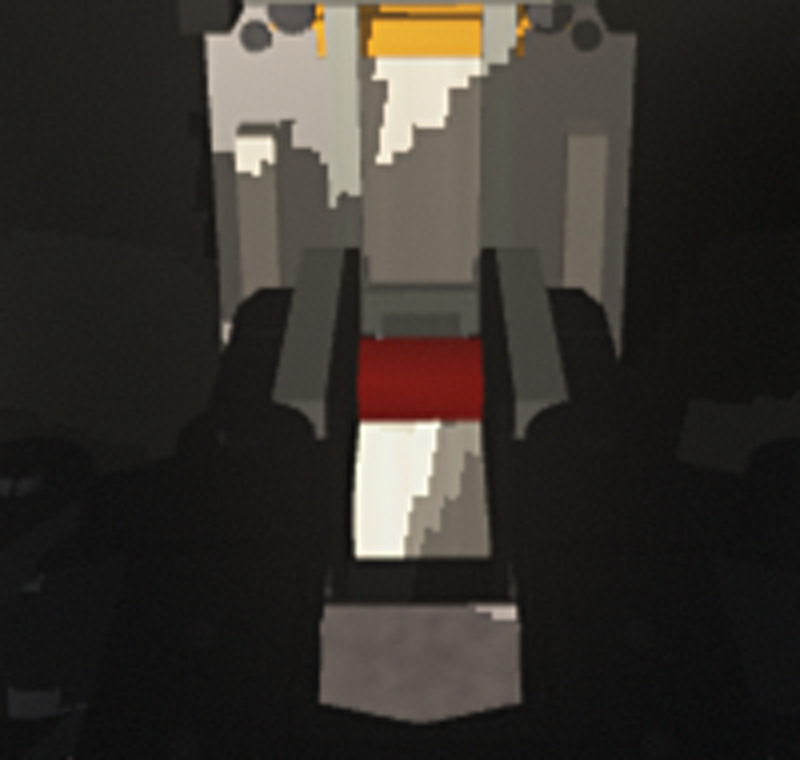

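Emit:
{"op": "play_rows", "data": {
  "series": [
    [-0.0014,0,-0.0004,0],
    [-0.0041,0,-0.0014,0],
    [-0.0069,0,-0.0026,0],
    [-0.0095,0,-0.004,0],
    [-0.0121,0,-0.0054,0],
    [-0.0145,0,-0.007,0],
    [-0.0168,0,-0.0088,0],
    [-0.019,0,-0.0108,0],
    [-0.0212,0,-0.0128,0],
    [-0.0232,0,-0.015,0],
    [-0.025,0,-0.0173,0],
    [-0.0267,0,-0.0197,0],
    [-0.0281,0,-0.0219,0],
    [-0.0281,0,-0.0219,0]
  ]
}}

```text
t: 6.2
tcp_pos: [0.6508, -0.0255, 0.1437]
tool_rot: [-0.703, -0.052, 0.707, -0.05]
force: [1.0, 0.3, 1.2]
finger_gap: 0.169
```

Run:
```python
from h import *
s=state(); print(s["t"],s["tcp_pos"],s["finger_gap"],s["force"])
w=grab("wrist","w5"); crop(w,220,420,180,370,4,"w5c")
```

```text
6.2 [ 0.65084835 -0.02545775  0.14368712] 0.16886799489302545 [1.04422653 0.27602847 1.21347536]
```

View pics/w5c.png

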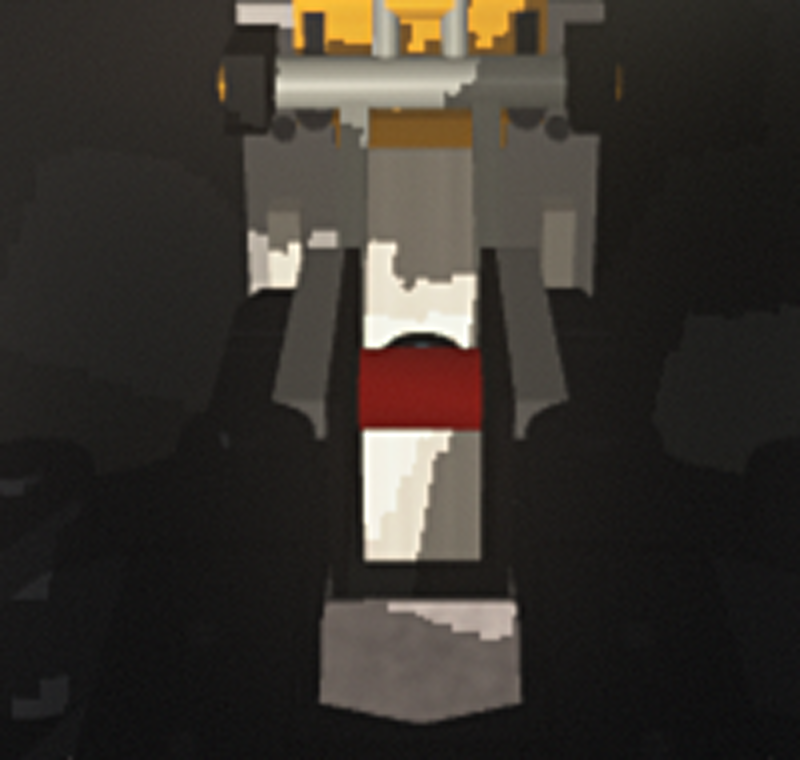

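Emit:
{"op": "play_rows", "data": {
  "series": [
    [0,0,0,0],
    [0,0,0,0],
    [0,0,0,0],
    [0,0,0,0],
    [-0.01,0,0,0],
    [-0.03,0,0,0],
    [-0.06,0,0,0]
  ],
  "claw": 40
}}

```text
t: 6.95
tcp_pos: [0.6497, -0.0254, 0.2029]
tool_rot: [-0.701, -0.052, 0.709, -0.049]
force: [0.1, -0.4, 0.4]
finger_gap: 0.4
```

Run:
```python
from h import *
s=state(); print(s["t"],s["tcp_pos"],s["finger_gap"],s["force"])
print(rel([.62,-.02,.27],8.3),rel([.41,.325,.16],-5))
```

```text
6.95 [ 0.64971872 -0.02543964  0.20291445] 0.4004704776687422 [ 0.07433172 -0.35956325  0.35720293]
(array([-66.7, -10. ,  29.3]), np.float64(-0.04), np.float64(8.26)) (array([  46.7, -381. ,  186.4]), np.float64(13.26), np.float64(8.26))
```

Emit:
{"op": "play_rows", "data": {
  "series": [
    [-0.03,0,0.005,0],
    [-0.06,-0.02,0.02,0],
    [-0.07,-0.055,0.04,1],
    [-0.07,-0.095,0.06,2],
    [-0.07,-0.135,0.08,4],
    [-0.07,-0.175,0.1,6],
    [-0.07,-0.215,0.12,8],
    [-0.07,-0.255,0.14,10],
    [-0.07,-0.295,0.155,12],
    [-0.06,-0.33,0.17,13],
    [-0.035,-0.36,0.18,13],
    [0,-0.375,0.186,13],
    [0.03,-0.381,0.186,13],
    [0.045,-0.381,0.186,13],
    [0.047,-0.381,0.186,13],
    [0.047,-0.381,0.186,13]
  ]
}}

```text
t: 8.55
tcp_pos: [0.4107, 0.3251, 0.1602]
tool_rot: [-0.703, 0.028, 0.71, 0.03]
force: [-0.0, 0.6, 0.7]
finger_gap: 0.402
```

Run:
```python
from h import *
w=grab("wrist","w6"); s=state(); print(s["t"],s["tcp_pos"],rel(s["tcp_pos"]))
t=grab("top","t6"); crop(t,260,390,85,200,5,"t6c")
```

```text
8.6 [0.41125568 0.32525348 0.16075841] (array([0., 0., 0.]), None, np.float64(-4.75))
```

View pics/w6.png

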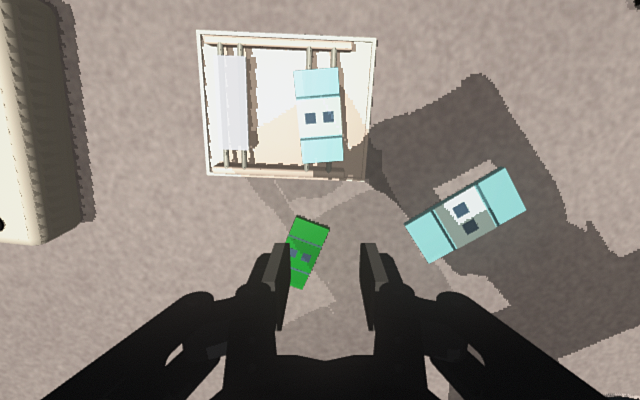

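View pics/t6c.png

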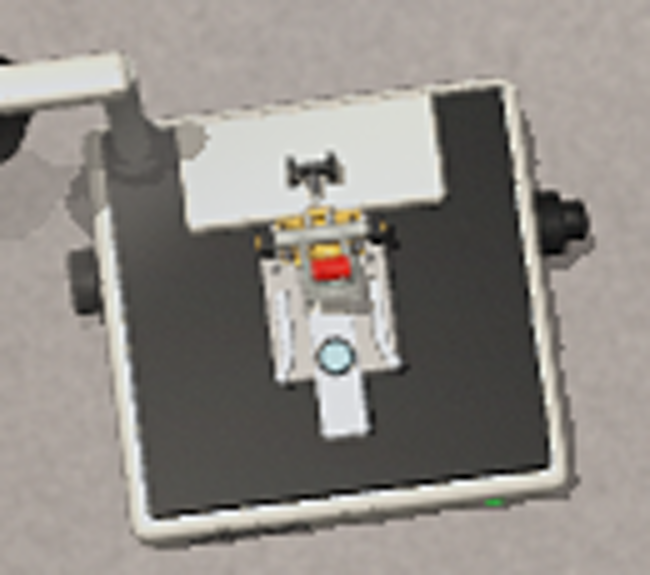

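The clip stays up on its own: in the top view the knob has moved to crop (331,266). The chamber is on the rest at about (319,116) in the wrist view, and the larger look-alike is at (465,215).

Run:
```python
from h import *
w=load("w6"); crop(w,270,400,30,190,4,"w6c"); P=cloud(w)
for p in [(318,85),(320,150),(240,80),(280,100),(350,260)]: print(p,P[p[1],p[0]].round(4))
hb=w["image"].astype(int); m=((hb[...,0]-hb[...,2])>25).astype(np.uint8)
n_,lab,st,c=cv2.connectedComponentsWithStats(m)
for i in range(1,n_):
    if st[i,4]>150:
        pts=np.argwhere(lab==i)[:,::-1].astype(np.float32); r=cv2.minAreaRect(pts); b=cv2.boxPoints(r); print(st[i],c[i].round(1),b.round(1).tolist())
```

```text
(318, 85) [0.496  0.3226 0.0255]
(320, 150) [0.4431 0.3255 0.0256]
(240, 80) [0.5051 0.386  0.0222]
(280, 100) [0.4867 0.3581 0.0019]
(350, 260) [0.3206 0.3048 0.0006]
[ 293   67   47   33 1249] [317.1  83.5] [[292.8999938964844, 70.5999984741211], [336.8999938964844, 66.69999694824219], [339.5, 96.30000305175781], [295.5, 100.19999694824219]]
[ 301  134   42   30 1067] [321.8 148.5] [[300.29998779296875, 137.3000030517578], [341.1000061035156, 133.8000030517578], [343.3999938964844, 159.89999389648438], [302.5, 163.39999389648438]]
[ 474  168   52   59 1681] [499.9 196.5] [[472.5, 183.3000030517578], [504.3999938964844, 166.8000030517578], [526.9000244140625, 210.10000610351562], [495.0, 226.60000610351562]]
[453 202  17  16 154] [460.7 209.6] [[451.8999938964844, 208.10000610351562], [463.6000061035156, 201.39999389648438], [469.20001220703125, 211.1999969482422], [457.5, 217.89999389648438]]
[ 405  209   52   54 1458] [430.2 236.2] [[404.20001220703125, 225.10000610351562], [433.1000061035156, 207.8000030517578], [457.0, 247.60000610351562], [428.1000061035156, 264.8999938964844]]
```

View pics/w6c.png

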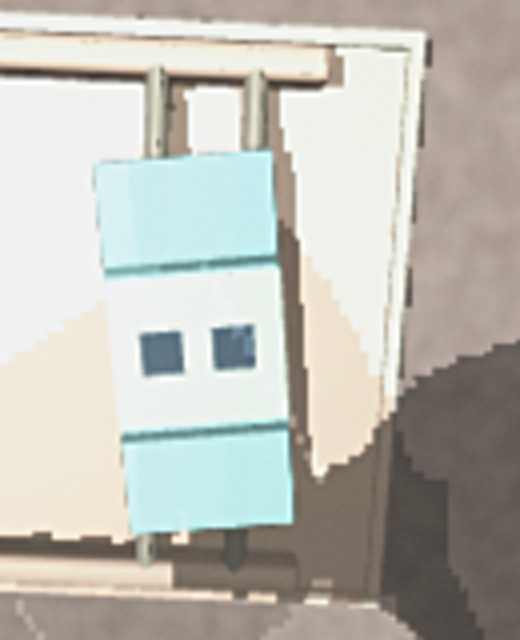

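Run:
```python
from h import *
w=load("w6"); s=state(); M=Rot.from_quat(s["tool_rot"]).as_matrix()
g=lambda x,y,z=.026: onz(w,270+(x+.5)/4-.5,30+(y+.5)/4-.5,z)
TL,TR,BR,BL=g(96,163),g(272,151),g(293,522),g(131,533)
print(TL,TR,BR,BL); print("W",np.linalg.norm(TL-TR),np.linalg.norm(BL-BR),"L",np.linalg.norm(TL-BL),np.linalg.norm(TR-BR))
c=(TL+TR+BR+BL)/4; d=(TL+TR-BL-BR)/2; yaw=np.degrees(np.arctan2(d[1],d[0])); 
dn=TL+BL-TR-BR; print("c",c,"yaw",yaw,"yaw from ends",np.degrees(np.arctan2(-dn[0],dn[1])), [np.degrees(np.arctan2(*(a-b)[[1,0]])) for a,b in((TL,BL),(TR,BR))])
cc=c+M@np.array([0,-.0016,-.00085]); print("corr",cc)
ee=np.array([np.cos(np.radians(yaw)),np.sin(np.radians(yaw))]);print("axis",ee)
print("bar yaw", [np.degrees(np.arctan2(*(g(*a,.02)-g(*b,.02))[[1,0]])) for a,b in(((155,75),(147,555)),((258,75),(235,555)))])
gp=cc[:2]-.029*ee; print("grip",gp, rel([*gp,.05],yaw), rel([*gp,.0105],yaw))
```

```text
[0.50859686 0.34105048 0.026     ] [0.50794728 0.30578837 0.026     ] [0.43273531 0.30640903 0.026     ] [0.43316388 0.34179801 0.026     ]
W 0.03526809533712991 0.03539157310909174 L 0.07543668604056387 0.07521452855632534
c [0.47061083 0.32376147 0.026     ] yaw -0.5203582941241658 yaw from ends -0.8742782827971184 [np.float64(-0.5677725800334674), np.float64(-0.4728039629192459)]
corr [0.47159075 0.32528537 0.02599844]
axis [ 0.99995876 -0.00908184]
bar yaw [np.float64(-6.610527762270973), np.float64(-7.150174459058699)]
grip [0.44259194 0.32554874] (array([110.8,  -2.4, -32. ]), np.float64(-4.24), np.float64(-4.76)) (array([150.3,  -2.3, -32.3]), np.float64(-4.24), np.float64(-4.76))
```

Emit:
{"op": "play_rows", "data": {
  "series": [
    [0.01,-0.001,-0.01,-1],
    [0.03,-0.0023,-0.025,-3],
    [0.06,-0.0023,-0.032,-4.2],
    [0.085,-0.0023,-0.032,-4.2],
    [0.105,-0.0023,-0.032,-4.2],
    [0.113,-0.0023,-0.032,-4.2],
    [0.114,-0.0023,-0.032,-4.2]
  ],
  "claw": 60,
  "force": 25
}}

```text
t: 9.35
tcp_pos: [0.4429, 0.3251, 0.046]
tool_rot: [-0.704, 0.002, 0.71, 0.005]
force: [-0.3, -0.5, 1.4]
finger_gap: 0.599
```

Run:
```python
from h import *
w=grab("wrist","w7"); s=state(); print(s["t"],s["tcp_pos"],rel(s["tcp_pos"]),s["finger_gap"]); print(rel([.4426,.3255,.0105],-.6))
crop(w,220,420,150,350,4,"w7c")
```

```text
9.4 [0.44327975 0.32542091 0.04670159] (array([0., 0., 0.]), None, np.float64(-0.57)) 0.598408217332121
(array([36.2,  0.1,  0.4]), np.float64(0.03), np.float64(-0.57))
```

View pics/w7c.png

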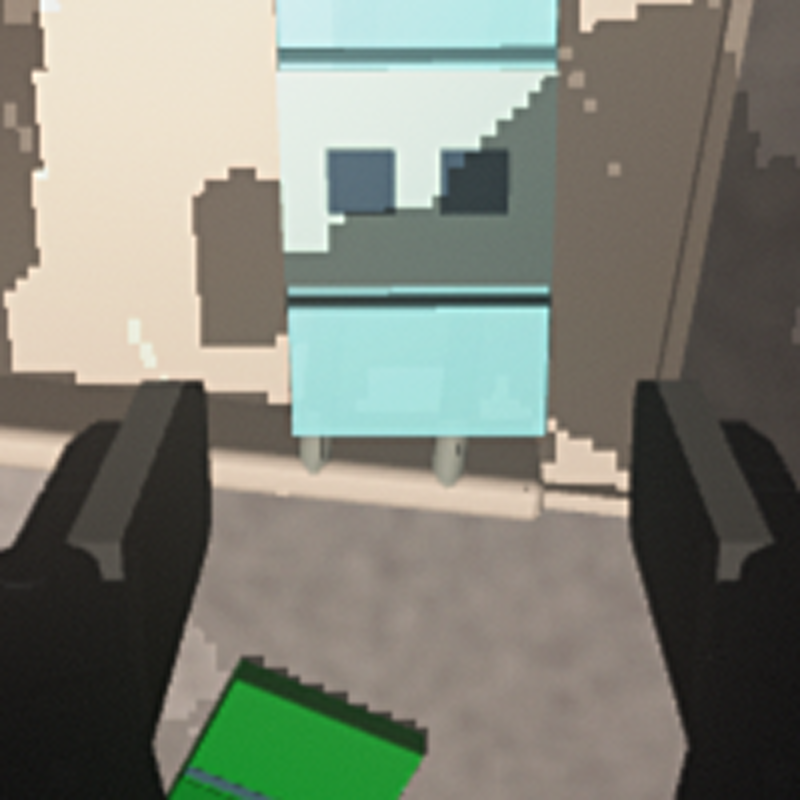

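Emit:
{"op": "play_rows", "data": {
  "series": [
    [0.01,0,0,0],
    [0.022,0,0,0],
    [0.031,0,0,0],
    [0.0355,0,0,0],
    [0.036,0,0,0],
    [0.036,0,0,0]
  ]
}}

```text
t: 10.0
tcp_pos: [0.4429, 0.3256, 0.0105]
tool_rot: [-0.704, 0.002, 0.71, 0.005]
force: [-0.0, -0.3, 0.4]
finger_gap: 0.603
```

Run:
```python
from h import *
w=grab("wrist","w8"); s=state(); print(s["t"],s["tcp_pos"],s["force"],s["finger_gap"])
crop(w,220,420,150,350,4,"w8c")
```

```text
10.05 [0.44305271 0.32566885 0.0107779 ] [ 0.32519628 -0.15134087 -0.19528797] 0.601757337330478
```

View pics/w8c.png

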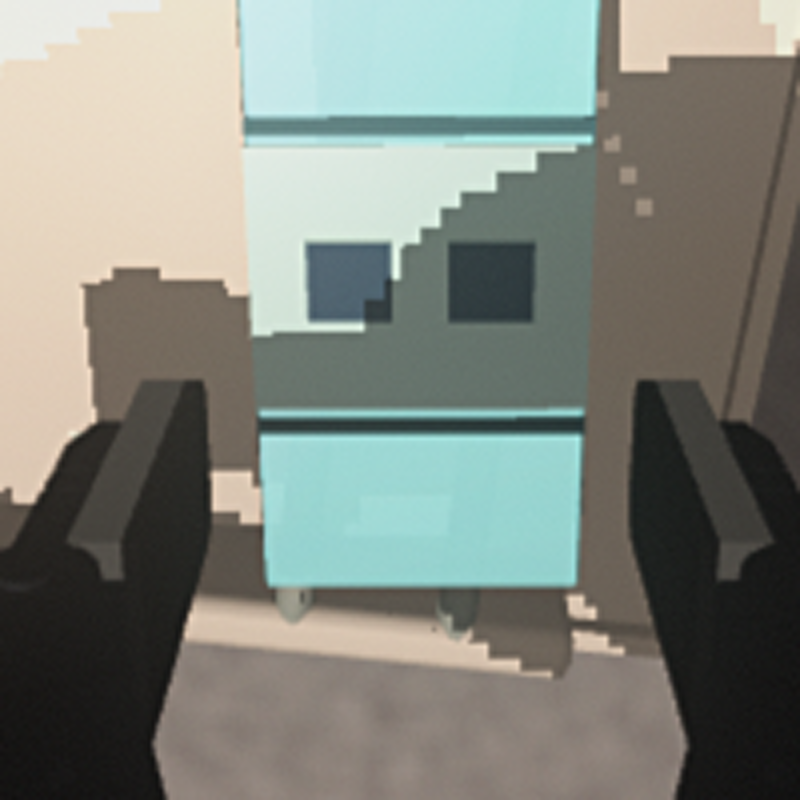

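Emit:
{"op": "play_rows", "data": {
  "series": [
    [0,0,0,0],
    [0,0,0,0],
    [0,0,0,0],
    [0,0,0,0],
    [0,0,0,0],
    [0,0,0,0]
  ],
  "claw": 33,
  "force": 25
}}

```text
t: 10.65
tcp_pos: [0.4433, 0.3258, 0.0112]
tool_rot: [-0.705, 0.002, 0.71, 0.005]
force: [-0.6, 0.1, 5.6]
finger_gap: 0.415
```

Emit:
{"op": "play_rows", "data": {
  "series": [
    [-0.001,0,0,0],
    [-0.004,0,0,0],
    [-0.01,0,0,0],
    [-0.02,0,0,0],
    [-0.03,0,0,0],
    [-0.035,0,0,0],
    [-0.035,0,0,0]
  ]
}}

```text
t: 11.35
tcp_pos: [0.4443, 0.326, 0.0475]
tool_rot: [-0.705, 0.001, 0.709, 0.006]
force: [0.3, -0.3, -1.5]
finger_gap: 0.417
```

Run:
```python
from h import *
w=grab("wrist","w9"); s=state(); print(s["t"],s["tcp_pos"],s["force"],s["finger_gap"])
crop(w,220,420,150,350,4,"w9c")
```

```text
11.4 [0.44395822 0.32580347 0.04689537] [-0.23770641 -0.33175702 -0.23328089] 0.4113432101506528
```

View pics/w9.png

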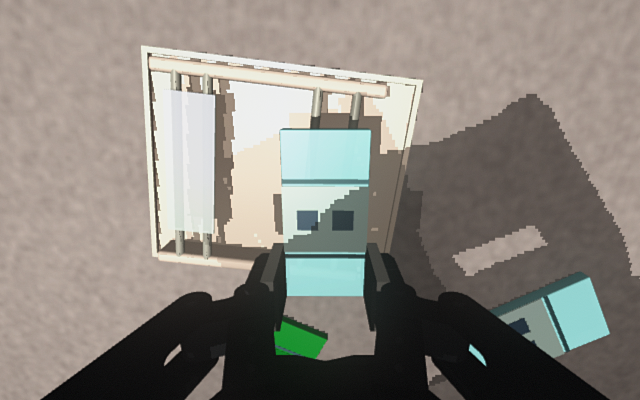

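View pics/w9c.png

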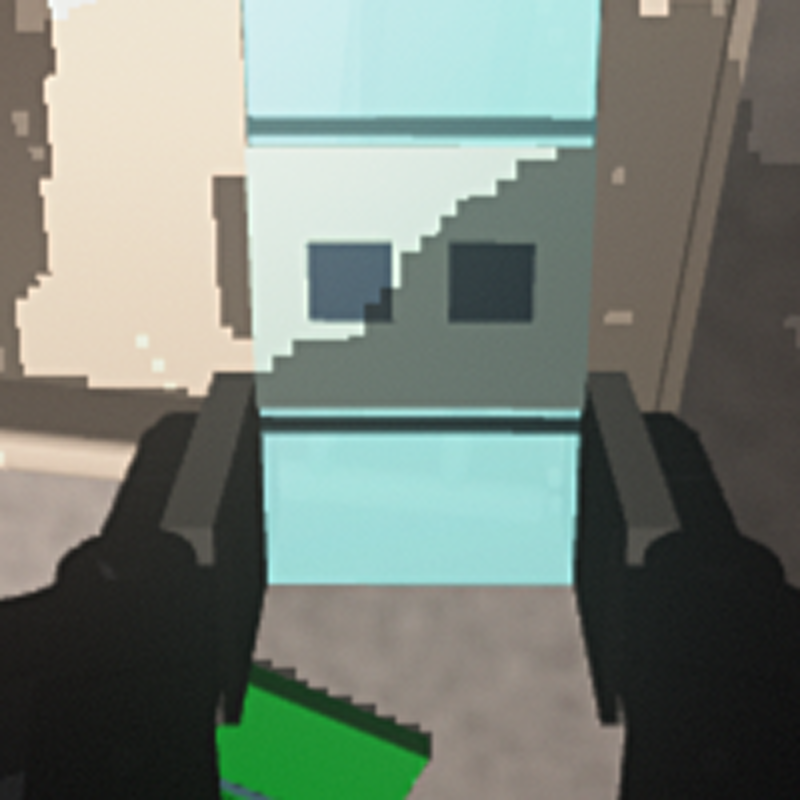

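Run:
```python
from h import *
w=load("w9"); s=state(); M=Rot.from_quat(s["tool_rot"]).as_matrix(); P=cloud(w)
z=s["tcp_pos"][2]+.0152
print("depth z of chamber", P[275,310],P[160,310], z)
for (u,v) in [(325,295.6),(325,128.5),(285.9,295.5),(363,295.5),(280,128.5),(370,128.5)]:
    X=onz(w,u,v,z); t=M.T@(X-s["tcp_pos"])*1000; t-=[0,1.6,.85]; print((u,v),t.round(1))
# target staging: chamber mid at bed x=-75 -> need tcp pos at bed
```

```text
depth z of chamber [0.44540043 0.33098142 0.06275274] [0.49742941 0.32987482 0.06160351] 0.062095374413965156
(325, 295.6) [-15.1  -0.1   9. ]
(325, 128.5) [-15.6  -0.3 -66.7]
(285.9, 295.5) [-15.  -18.2   9.1]
(363, 295.5) [-15.2  17.4   8.9]
(280, 128.5) [-15.5 -17.8 -66.7]
(370, 128.5) [-15.7  17.3 -66.8]
```

Run:
```python
from h import *
print(rel([.5377,-.0420,.13],8.3))
```

```text
(array([-85.8, 366.4, -96.8]), np.float64(-8.86), np.float64(-0.56))
```

Emit:
{"op": "play_rows", "data": {
  "series": [
    [-0.015,0,0,0],
    [-0.045,0.003,0,0],
    [-0.08,0.012,-0.003,0],
    [-0.1,0.03,-0.008,-0.5],
    [-0.11,0.055,-0.014,-1],
    [-0.11,0.085,-0.022,-2],
    [-0.11,0.118,-0.031,-3],
    [-0.11,0.152,-0.04,-4],
    [-0.11,0.186,-0.05,-5],
    [-0.11,0.22,-0.06,-6],
    [-0.11,0.253,-0.068,-7],
    [-0.11,0.284,-0.076,-8],
    [-0.105,0.312,-0.084,-8.5],
    [-0.1,0.335,-0.09,-8.86],
    [-0.095,0.352,-0.094,-8.86],
    [-0.09,0.362,-0.096,-8.86],
    [-0.086,0.366,-0.0968,-8.86],
    [-0.086,0.3664,-0.0968,-8.86],
    [-0.086,0.3664,-0.0968,-8.86]
  ]
}}

```text
t: 13.3
tcp_pos: [0.5372, -0.0411, 0.1301]
tool_rot: [-0.703, -0.054, 0.708, -0.049]
force: [-0.3, 0.2, -0.3]
finger_gap: 0.413
```

Run:
```python
from h import *
w=grab("wrist","w10"); s=state(); print(s["t"],s["tcp_pos"],s["force"],s["finger_gap"])
p=s["tcp_pos"][:2]; print("u,v",p@e,p@n,rel([.5377,-.0420,.0905],8.3))
```

```text
13.35 [ 0.53732802 -0.04106114  0.13028161] [ 0.43702922 -0.95692074 -0.46449813] 0.4073820669868597
u,v 0.5257725032043528 -0.11819769204118251 (array([39.8,  1.3, -0.4]), np.float64(0.06), np.float64(8.36))
```

View pics/w10.png

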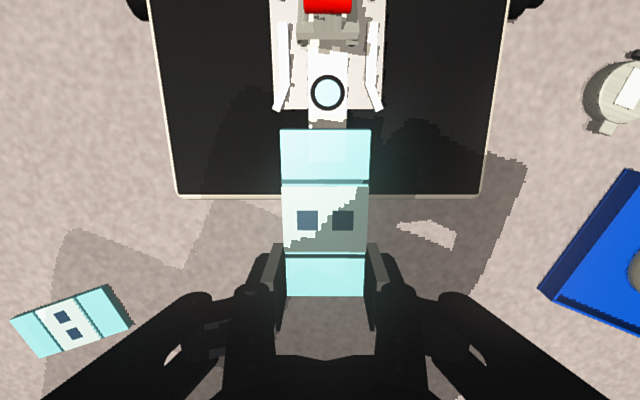

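Emit:
{"op": "play_rows", "data": {
  "series": [
    [0.01,0.0005,0,0],
    [0.022,0.001,0,0],
    [0.032,0.0012,0,0],
    [0.0375,0.0012,0,0],
    [0.0385,0.0012,0,0],
    [0.0385,0.0012,0,0]
  ]
}}

```text
t: 13.95
tcp_pos: [0.5371, -0.042, 0.0914]
tool_rot: [-0.703, -0.054, 0.708, -0.049]
force: [0.8, -0.5, -0.3]
finger_gap: 0.413
```

Run:
```python
from h import *
w=grab("wrist","w11"); s=state(); print(s["t"],s["tcp_pos"],s["force"],s["finger_gap"])
p=s["tcp_pos"][:2]; print("u,v",p@e,p@n,rel(s["tcp_pos"]))
crop(w,225,425,0,200,4,"w11c")
```

```text
14.0 [ 0.53737008 -0.0420957   0.09171697] [-0.65275115 -0.4600868   0.07406412] 0.40936838732695335
u,v 0.5256647811518739 -0.11922747980923894 (array([0., 0., 0.]), None, np.float64(8.35))
```

View pics/w11c.png

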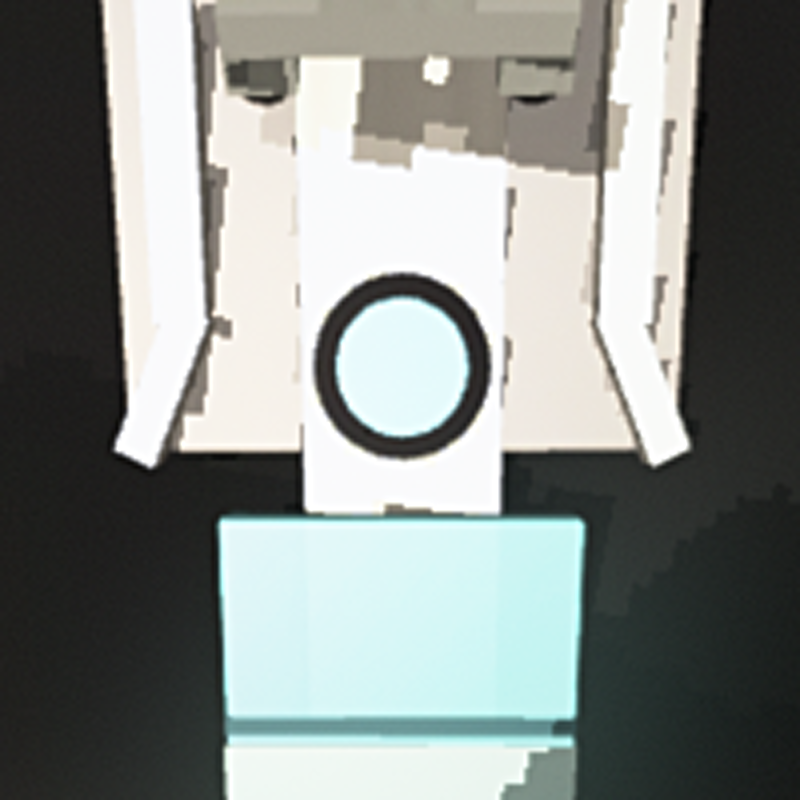

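Emit:
{"op": "play_rows", "data": {
  "series": [
    [0.001,0,-0.001,0],
    [0.0018,0,-0.004,0],
    [0.0021,0,-0.008,0],
    [0.0021,0,-0.012,0],
    [0.0021,0,-0.016,0],
    [0.0021,0,-0.02,0],
    [0.0021,0,-0.024,0],
    [0.0021,0,-0.026,0],
    [0.0021,0,-0.026,0]
  ]
}}

```text
t: 14.9
tcp_pos: [0.5635, -0.0382, 0.0895]
tool_rot: [-0.703, -0.054, 0.707, -0.049]
force: [0.5, 0.3, -0.3]
finger_gap: 0.412
```

Run:
```python
from h import *
w=grab("wrist","w12"); s=state(); print(s["t"],s["tcp_pos"],s["force"],s["ft_torque"],s["finger_gap"])
p=s["tcp_pos"][:2]; print("u,v",p@e,p@n,rel(s["tcp_pos"]))
crop(w,225,425,0,200,4,"w12c")
```

```text
14.95 [ 0.56309563 -0.03822584  0.08941342] [ 0.38224434  0.23136337 -0.89715677] [-0.01008397  0.0191673  -0.00834729] 0.4127041044345714
u,v 0.5516795143025187 -0.11911180087770654 (array([0., 0., 0.]), None, np.float64(8.36))
```

View pics/w12c.png

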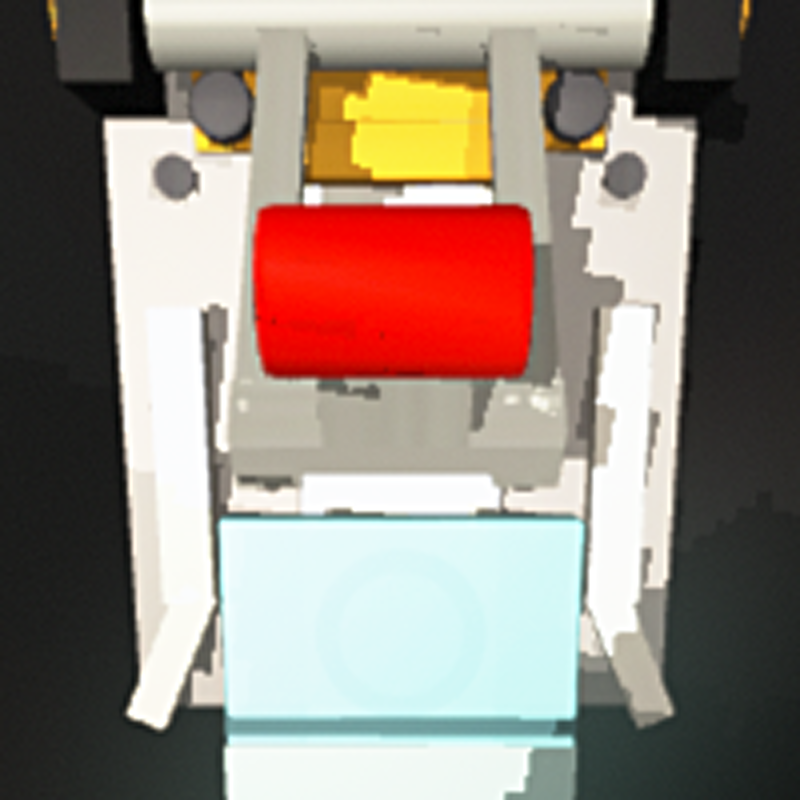

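Run:
```python
from h import *
w=load("w12")
for r in (152,183):
  for x in (310,490):
    X=onz(w,225+x/4,r/4,.098 if r==183 else .098); print(r,x,X, X[:2]@e)
F=onz(w,325,129,.1043); print("front",F[:2]@e)
X=onz(w,325,45.6,.098);Y=onz(w,325,45.6,.103);print("stop u",X[:2]@e,Y[:2]@e)
```

```text
152 310 [ 0.65974135 -0.01724044  0.098     ] 0.6503423151927149
152 490 [ 0.66221021 -0.03402294  0.098     ] 0.6503626551564844
183 310 [ 0.65709537 -0.01757645  0.098     ] 0.6476755480127482
183 490 [ 0.65958317 -0.03447056  0.098     ] 0.6476985152445329
front 0.6172589350914143
stop u 0.6477389639254914 0.6470666019828973
```

Emit:
{"op": "play_rows", "data": {
  "series": [
    [0,0,-0.002,0],
    [0.0001,0,-0.005,0],
    [0.0002,0,-0.009,0],
    [0.0003,0,-0.013,0],
    [0.0003,0,-0.017,0],
    [0.0003,0,-0.021,0],
    [0.0003,0,-0.024,0],
    [0.0003,0,-0.026,0],
    [0.0003,0,-0.027,0],
    [0.0003,0,-0.027,0]
  ]
}}

```text
t: 15.95
tcp_pos: [0.59, -0.0343, 0.0893]
tool_rot: [-0.703, -0.054, 0.707, -0.049]
force: [-1.9, 0.7, 4.5]
finger_gap: 0.412
```

```bash
cat > st.py <<'E'
from h import *
s=state(); p=s["tcp_pos"][:2]; F=s["force"]
print(round(s["t"],2),"u %.4f v %.4f z %.4f"%(p@e,p@n,s["tcp_pos"][2]),"Fu %.2f Fv %.2f Fz %.2f"%(F[:2]@e,F[:2]@n,F[2]),s["ft_torque"].round(3),"gap",round(s["finger_gap"],3),"yaw",rel(s["tcp_pos"])[2])
E
python3 st.py
```

```text
15.95 u 0.5789 v -0.1191 z 0.0893 Fu -1.79 Fv 0.92 Fz 4.53 [-0.122  0.239  0.028] gap 0.412 yaw 8.37
```

Emit:
{"op": "play_rows", "data": {
  "series": [
    [-0.0002,0,-0.0005,0],
    [-0.0002,0,-0.001,0],
    [-0.0002,0,-0.0015,0],
    [-0.0002,0,-0.0015,0]
  ]
}}

```text
t: 16.35
tcp_pos: [0.5916, -0.0341, 0.0893]
tool_rot: [-0.703, -0.054, 0.707, -0.049]
force: [-1.1, -0.2, 1.9]
finger_gap: 0.409
```

```bash
python3 st.py
```

```text
16.35 u 0.5805 v -0.1191 z 0.0893 Fu -1.07 Fv -0.02 Fz 1.89 [ 0.013  0.185 -0.029] gap 0.409 yaw 8.36
```

Emit:
{"op": "play_rows", "data": {
  "series": [
    [0,0,-0.0003,0],
    [0,0,-0.0006,0],
    [0,0,-0.0006,0]
  ]
}}

```text
t: 16.65
tcp_pos: [0.5922, -0.034, 0.0893]
tool_rot: [-0.703, -0.054, 0.707, -0.049]
force: [-1.8, -1.0, 2.0]
finger_gap: 0.412
```

```bash
python3 st.py
```

```text
16.65 u 0.5811 v -0.1191 z 0.0893 Fu -1.88 Fv -0.73 Fz 2.01 [-0.031  0.227 -0.022] gap 0.412 yaw 8.36
```

Emit:
{"op": "play_rows", "data": {
  "series": [
    [0,0,-0.0003,0],
    [0,0,-0.0003,0]
  ]
}}

```text
t: 16.85
tcp_pos: [0.5926, -0.0339, 0.0893]
tool_rot: [-0.703, -0.054, 0.707, -0.049]
force: [-0.6, -0.4, 2.6]
finger_gap: 0.412
```

```bash
python3 st.py
```

```text
16.85 u 0.5815 v -0.1191 z 0.0893 Fu -0.61 Fv -0.30 Fz 2.60 [-0.083  0.104  0.013] gap 0.412 yaw 8.36
```

Emit:
{"op": "play_rows", "data": {
  "series": [
    [0,0,-0.0003,0],
    [0,0,-0.0003,0]
  ]
}}

```text
t: 17.05
tcp_pos: [0.593, -0.0339, 0.0893]
tool_rot: [-0.703, -0.054, 0.707, -0.049]
force: [-0.4, -0.2, 2.5]
finger_gap: 0.413
```

Emit:
{"op": "play_rows", "data": {
  "series": [
    [0,0,-0.0003,0],
    [0,0,-0.0003,0]
  ]
}}

```text
t: 17.25
tcp_pos: [0.5933, -0.0338, 0.0893]
tool_rot: [-0.703, -0.054, 0.707, -0.049]
force: [-1.3, 0.3, 1.4]
finger_gap: 0.41
```

```bash
python3 st.py
```

```text
17.25 u 0.5822 v -0.1191 z 0.0893 Fu -1.24 Fv 0.47 Fz 1.36 [0.026 0.109 0.016] gap 0.41 yaw 8.36
```

Emit:
{"op": "play_rows", "data": {
  "series": [
    [0,0,-0.0003,0],
    [0,0,-0.0003,0]
  ]
}}

```text
t: 17.45
tcp_pos: [0.5934, -0.0338, 0.0893]
tool_rot: [-0.703, -0.054, 0.707, -0.049]
force: [-2.0, 0.3, 2.5]
finger_gap: 0.412
```

Emit:
{"op": "play_rows", "data": {
  "series": [
    [0,0,-0.0003,0],
    [0,0,-0.0003,0]
  ]
}}

```text
t: 17.65
tcp_pos: [0.5934, -0.0338, 0.0893]
tool_rot: [-0.703, -0.054, 0.707, -0.049]
force: [-2.8, -1.1, 3.8]
finger_gap: 0.412
```

```bash
python3 st.py
python3 - <<'E'
from h import *
w=grab("wrist","w13"); crop(w,225,425,0,200,4,"w13c")
E
```

```text
17.65 u 0.5823 v -0.1191 z 0.0893 Fu -2.89 Fv -0.73 Fz 3.79 [-0.114  0.344 -0.035] gap 0.412 yaw 8.37
```

View pics/w13c.png

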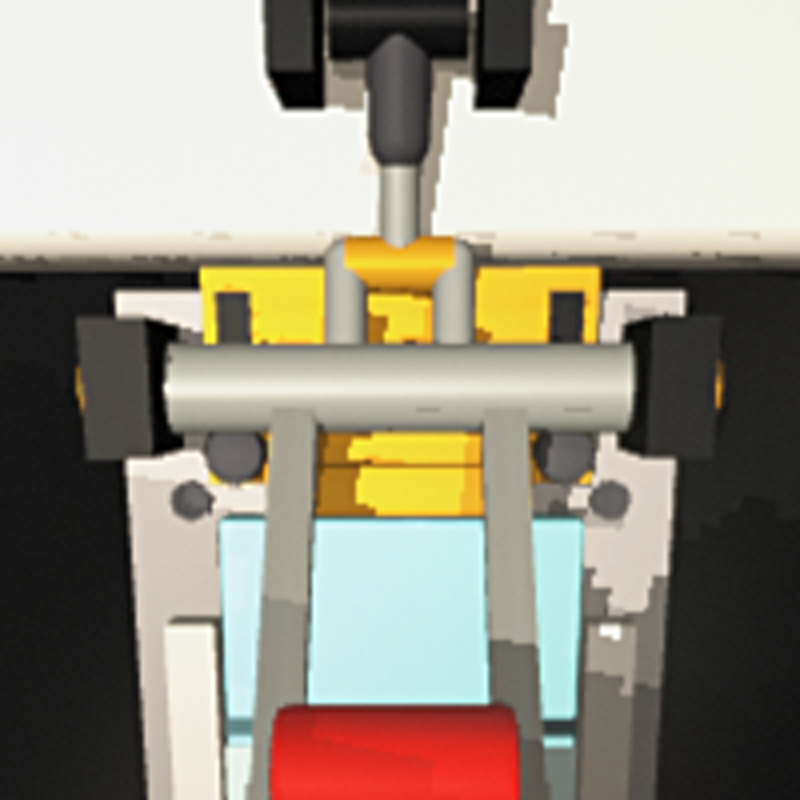

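Emit:
{"op": "play_rows", "data": {
  "series": [
    [0,0,-0.0005,0],
    [0,0,-0.0005,0]
  ]
}}

```text
t: 17.9
tcp_pos: [0.5934, -0.0338, 0.0893]
tool_rot: [-0.703, -0.054, 0.708, -0.049]
force: [-3.3, -1.7, 4.0]
finger_gap: 0.414
```

```bash
python3 st.py
```

```text
17.9 u 0.5823 v -0.1191 z 0.0893 Fu -3.56 Fv -1.22 Fz 3.95 [-0.272  0.577 -0.002] gap 0.414 yaw 8.37
```

Emit:
{"op": "play_rows", "data": {
  "series": [
    [0,0,-0.0006,0],
    [0,0,-0.0008,0],
    [0,0,-0.0008,0]
  ]
}}

```text
t: 18.2
tcp_pos: [0.5934, -0.0338, 0.0893]
tool_rot: [-0.702, -0.054, 0.708, -0.049]
force: [-4.2, -2.1, 5.0]
finger_gap: 0.41
```

```bash
python3 st.py
```

```text
18.2 u 0.5823 v -0.1191 z 0.0893 Fu -4.48 Fv -1.50 Fz 5.02 [-0.36   0.732  0.002] gap 0.41 yaw 8.39
```

Emit:
{"op": "play_rows", "data": {
  "series": [
    [-0.0001,0,-0.0009,0],
    [-0.0002,0,-0.0011,0],
    [-0.0002,0,-0.0011,0]
  ]
}}

```text
t: 18.5
tcp_pos: [0.5934, -0.0338, 0.0893]
tool_rot: [-0.701, -0.054, 0.709, -0.049]
force: [-5.2, -1.9, 4.4]
finger_gap: 0.408
```

```bash
python3 st.py
```

```text
18.5 u 0.5823 v -0.1191 z 0.0893 Fu -5.39 Fv -1.16 Fz 4.38 [-0.335  0.785 -0.087] gap 0.408 yaw 8.4
```

Emit:
{"op": "play_rows", "data": {
  "series": [
    [-0.0001,0,-0.0012,0],
    [-0.0001,0,-0.0012,0],
    [-0.0001,0,-0.0012,0],
    [-0.0001,0,-0.0012,0],
    [-0.0001,0,-0.0012,0],
    [-0.0001,0,-0.0012,0],
    [-0.0001,0,-0.0012,0],
    [-0.0001,0,-0.0012,0]
  ]
}}

```text
t: 19.3
tcp_pos: [0.5934, -0.0338, 0.0893]
tool_rot: [-0.7, -0.054, 0.71, -0.049]
force: [-5.2, -2.5, 4.8]
finger_gap: 0.409
```

```bash
python3 st.py
```

```text
19.3 u 0.5823 v -0.1191 z 0.0893 Fu -5.52 Fv -1.76 Fz 4.80 [-0.38   0.811 -0.058] gap 0.409 yaw 8.41
```

Emit:
{"op": "play_rows", "data": {
  "series": [
    [-0.0002,0,-0.0014,0],
    [-0.0003,0,-0.0015,0],
    [-0.0003,0,-0.0015,0],
    [-0.0003,0,-0.0015,0],
    [-0.0003,0,-0.0015,0],
    [-0.0003,0,-0.0015,0],
    [-0.0003,0,-0.0015,0],
    [-0.0003,0,-0.0015,0]
  ]
}}

```text
t: 20.1
tcp_pos: [0.5933, -0.0338, 0.0893]
tool_rot: [-0.699, -0.054, 0.712, -0.05]
force: [-6.6, -3.0, 4.0]
finger_gap: 0.414
```

```bash
python3 st.py
```

```text
20.1 u 0.5822 v -0.1190 z 0.0893 Fu -6.92 Fv -1.99 Fz 4.02 [-0.466  0.818 -0.038] gap 0.414 yaw 8.43
```

Emit:
{"op": "play_rows", "data": {
  "series": [
    [0,0,-0.0007,0],
    [0,0,0,0],
    [0,0,0,0]
  ]
}}

```text
t: 20.4
tcp_pos: [0.5933, -0.0338, 0.0893]
tool_rot: [-0.699, -0.054, 0.712, -0.049]
force: [-3.2, -2.2, 4.2]
finger_gap: 0.412
```

```bash
python3 st.py
```

```text
20.4 u 0.5822 v -0.1191 z 0.0893 Fu -3.49 Fv -1.73 Fz 4.19 [-0.277  0.453 -0.004] gap 0.412 yaw 8.41
```

Emit:
{"op": "play_rows", "data": {
  "series": [
    [0,0,0,0],
    [0,0,0,0],
    [0,0,0,0],
    [0,0,0,0]
  ],
  "claw": 58
}}

```text
t: 20.8
tcp_pos: [0.5937, -0.0337, 0.0891]
tool_rot: [-0.699, -0.054, 0.711, -0.049]
force: [-0.1, -0.1, 0.4]
finger_gap: 0.585
```

```bash
python3 st.py
python3 - <<'E'
from h import *
w=grab("wrist","w14"); crop(w,225,425,100,300,4,"w14c");crop(w,225,425,0,200,4,"w14d")
s=state(); print(np.degrees(np.arccos(-Rot.from_quat(s["tool_rot"]).as_matrix()[2,0])))
E
```

```text
20.8 u 0.5827 v -0.1190 z 0.0891 Fu -0.09 Fv -0.06 Fz 0.41 [ 0.009 -0.007 -0.047] gap 0.585 yaw 8.42
1.0787728532395537
```

View pics/w14d.png

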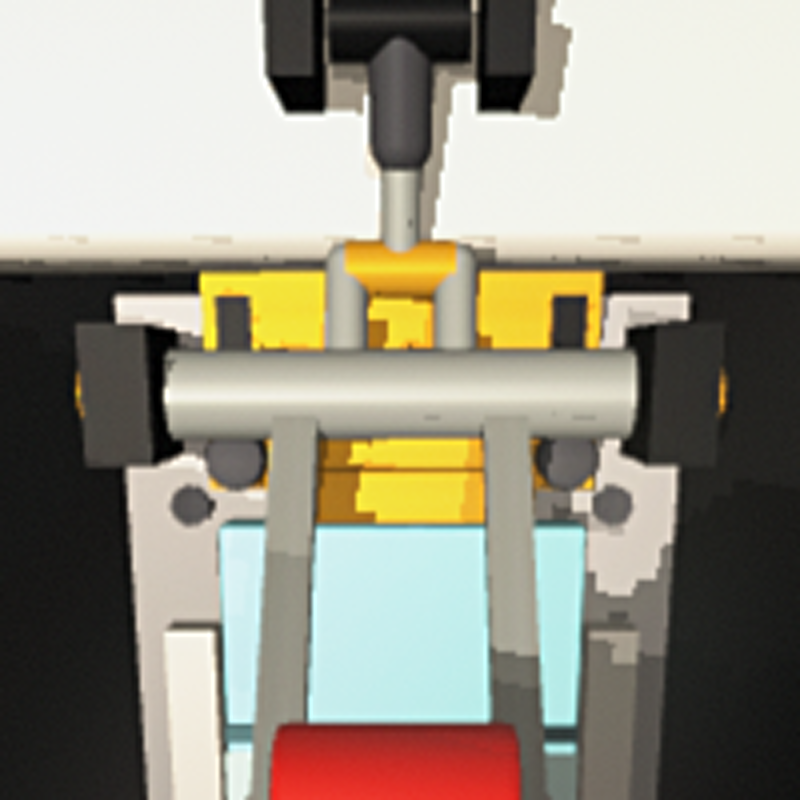

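View pics/w14c.png

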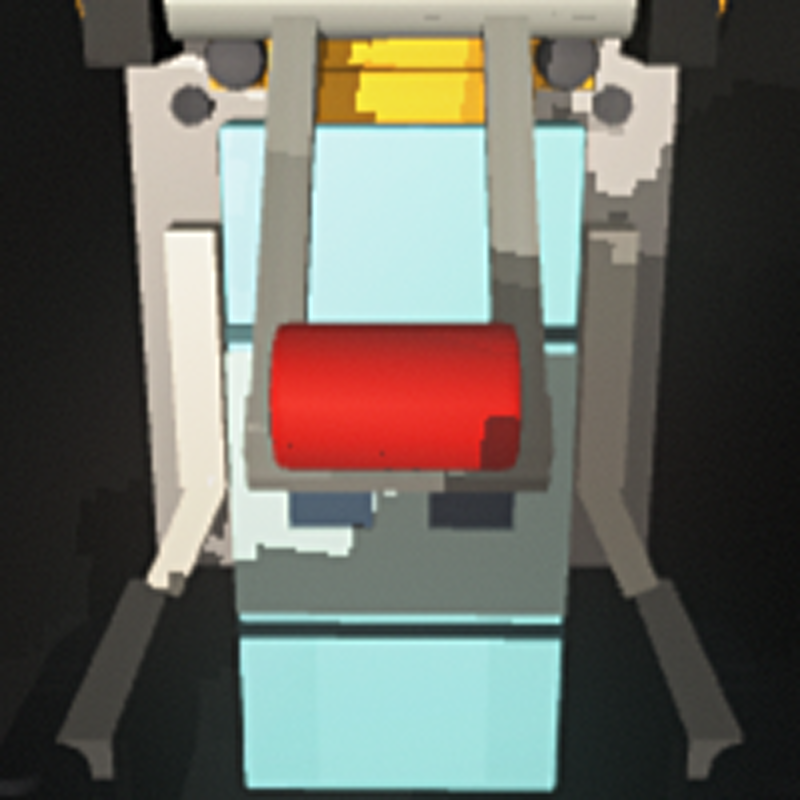

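Run:
```python
from h import *
print(rel([.5937,-.0337,.19],8.4),rel([.6508,-.0255,.19],8.4),rel([.6508,-.0255,.166],8.4))
```

```text
(array([-100.9,   -0.8,    1.6]), np.float64(0.02), np.float64(8.42)) (array([-101.8,   -0.5,  -56. ]), np.float64(0.02), np.float64(8.42)) (array([-77.8,  -0.3, -56.5]), np.float64(0.02), np.float64(8.42))
```

Emit:
{"op": "play_rows", "data": {
  "series": [
    [-0.003,0,0,0],
    [-0.01,0,0,0],
    [-0.025,0,0.001,0],
    [-0.05,0,0.001,0],
    [-0.08,-0.0005,0.001,0],
    [-0.1,-0.0005,-0.004,0],
    [-0.102,-0.0005,-0.018,0],
    [-0.102,-0.0005,-0.038,0],
    [-0.102,-0.0005,-0.052,0],
    [-0.095,-0.0005,-0.056,0],
    [-0.082,-0.0005,-0.0565,0],
    [-0.078,-0.0005,-0.0565,0],
    [-0.078,-0.0005,-0.0565,0]
  ],
  "claw": 45
}}

```text
t: 22.15
tcp_pos: [0.6489, -0.0252, 0.1645]
tool_rot: [-0.697, -0.055, 0.713, -0.049]
force: [-0.1, -0.1, -0.7]
finger_gap: 0.452
```

```bash
python3 st.py
python3 - <<'E'
from h import *
w=grab("wrist","w15"); crop(w,225,425,150,350,4,"w15c")
s=state(); M=Rot.from_quat(s["tool_rot"]).as_matrix(); hb=w["image"].astype(int); m=(hb[...,2]>90)&(hb[...,1]<60)
v,u=np.nonzero(m); print(len(u),u.mean(),v.mean(),u.min(),u.max(),v.min(),v.max())
X=onz(w,u.mean(),v.mean(),.151); print(X,M.T@(X-s["tcp_pos"])*1000-[0,1.6,.85], rel([.6508,-.0255,.1437]))
E
```

```text
22.15 u 0.6384 v -0.1186 z 0.1645 Fu -0.08 Fv -0.12 Fz -0.67 [ 0.003  0.011 -0.008] gap 0.452 yaw 8.41
466 326.0 251.5 312 340 243 260
[ 0.64672227 -0.0277287   0.151     ] [14.26542577  0.51273578  2.01834146] (array([21.5,  0.6, -1.6]), None, np.float64(8.41))
```

View pics/w15c.png

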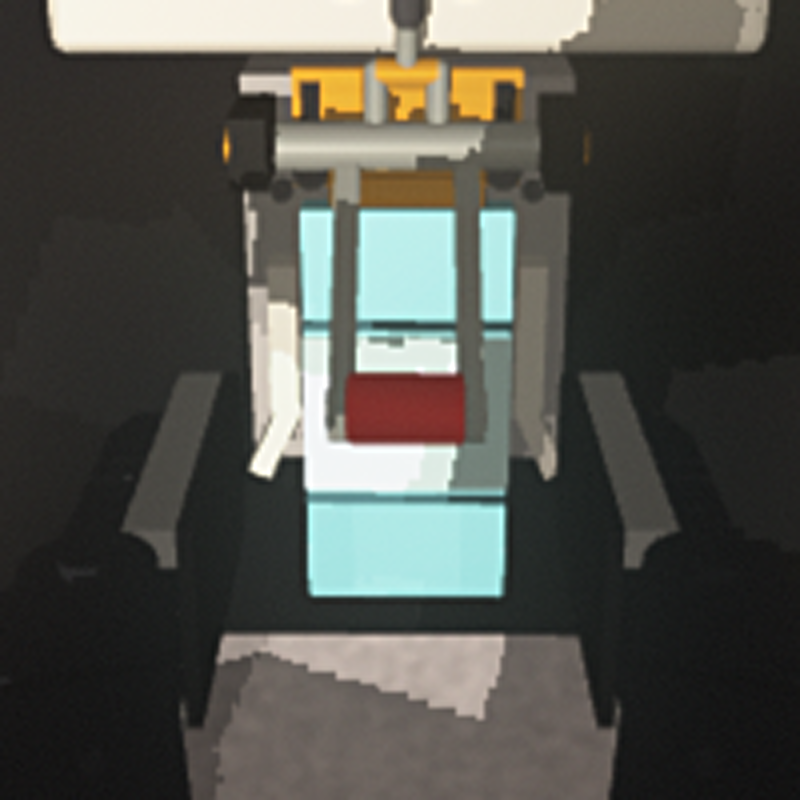

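Emit:
{"op": "play_rows", "data": {
  "series": [
    [0.005,0.0003,-0.001,0],
    [0.012,0.0005,-0.0018,0],
    [0.018,0.0005,-0.0018,0],
    [0.021,0.0005,-0.0018,0],
    [0.021,0.0005,-0.0018,0]
  ]
}}

```text
t: 22.7
tcp_pos: [0.6505, -0.0253, 0.1434]
tool_rot: [-0.697, -0.055, 0.713, -0.049]
force: [-0.5, 0.3, 0.3]
finger_gap: 0.451
```

Emit:
{"op": "play_rows", "data": {
  "series": [
    [0,0,0,0],
    [0,0,0,0],
    [0,0,0,0],
    [0,0,0,0],
    [0,0,0,0],
    [0,0,0,0]
  ],
  "claw": 10,
  "force": 30
}}

```text
t: 23.3
tcp_pos: [0.6505, -0.0254, 0.1435]
tool_rot: [-0.698, -0.055, 0.713, -0.049]
force: [-0.8, -0.5, -0.0]
finger_gap: 0.167
```

```bash
python3 st.py
python3 - <<'E'
from h import *
s=state(); M=Rot.from_quat(s["tool_rot"]).as_matrix(); print(s["tcp_pos"],M.round(4).tolist())
w=grab("wrist","w16"); crop(w,225,425,150,350,4,"w16c")
E
```

```text
23.3 u 0.6401 v -0.1191 z 0.1435 Fu -0.87 Fv -0.39 Fz -0.00 [-0.067 -0.001  0.016] gap 0.167 yaw 8.41
[ 0.65054443 -0.02542656  0.14350667] [[-0.022, 0.1461, -0.989], [0.0062, -0.9892, -0.1462], [-0.9997, -0.0093, 0.0208]]
```

View pics/w16c.png

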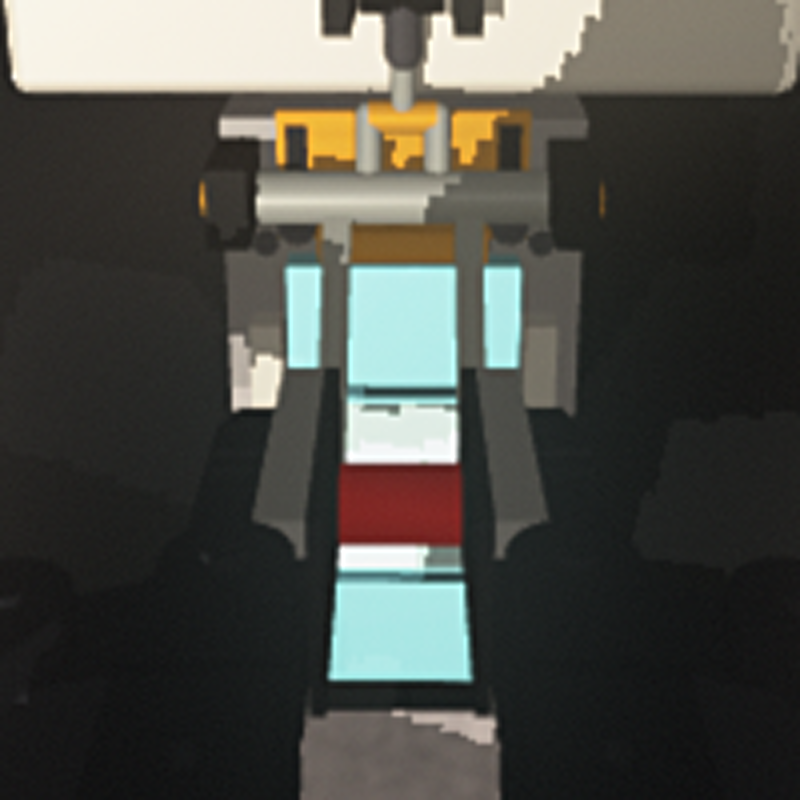

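Run:
```python
import numpy as np
r=np.hypot(.047,.014);p0=np.arctan2(.014,.047)
k=lambda a:np.array([-r*np.cos(p0+a),r*np.sin(p0+a)])
for a in list(np.arange(.72,.19,-.03))+[.18,.16,.14,.13,.12,.11,.1]:
    d=(k(a)-k(.75))*1000; print(round(a,2),"tx %.1f tz %.1f"%(-.0209*d[0]-.9997*d[1], -.9997*d[0]+.0208*d[1]))
```

```text
0.72 tx 0.8 tz 1.2
0.69 tx 1.6 tz 2.5
0.66 tx 2.5 tz 3.6
0.63 tx 3.4 tz 4.8
0.6 tx 4.3 tz 6.0
0.57 tx 5.3 tz 7.1
0.54 tx 6.3 tz 8.1
0.51 tx 7.3 tz 9.2
0.48 tx 8.4 tz 10.2
0.45 tx 9.5 tz 11.2
0.42 tx 10.6 tz 12.1
0.39 tx 11.7 tz 13.1
0.36 tx 12.9 tz 13.9
0.33 tx 14.1 tz 14.8
0.3 tx 15.3 tz 15.6
0.27 tx 16.6 tz 16.4
0.24 tx 17.9 tz 17.1
0.21 tx 19.2 tz 17.8
0.18 tx 20.5 tz 18.5
0.16 tx 21.4 tz 18.9
0.14 tx 22.3 tz 19.3
0.13 tx 22.7 tz 19.5
0.12 tx 23.2 tz 19.7
0.11 tx 23.6 tz 19.8
0.1 tx 24.1 tz 20.0
```

Emit:
{"op": "play_rows", "data": {
  "series": [
    [0.0008,0,0.0012,0],
    [0.0016,0,0.0025,0],
    [0.0025,0,0.0036,0],
    [0.0034,0,0.0048,0],
    [0.0043,0,0.006,0],
    [0.0053,0,0.0071,0],
    [0.0063,0,0.0081,0],
    [0.0073,0,0.0092,0],
    [0.0084,0,0.0102,0],
    [0.0095,0,0.0112,0],
    [0.0106,0,0.0121,0],
    [0.0117,0,0.0131,0],
    [0.0129,0,0.0139,0],
    [0.0141,0,0.0148,0],
    [0.0153,0,0.0156,0],
    [0.0166,0,0.0164,0],
    [0.0179,0,0.0171,0],
    [0.0192,0,0.0178,0],
    [0.0192,0,0.0178,0]
  ]
}}

```text
t: 25.25
tcp_pos: [0.6313, -0.0282, 0.1239]
tool_rot: [-0.697, -0.055, 0.714, -0.049]
force: [-4.4, -2.6, 2.6]
finger_gap: 0.172
```

```bash
python3 st.py
python3 - <<'E'
from h import *
w=grab("wrist","w17"); crop(w,225,425,150,350,4,"w17c")
s=state(); r=np.hypot(.047,.014);p0=np.arctan2(.014,.047)
k=lambda a:np.array([-r*np.cos(p0+a),r*np.sin(p0+a)])
d=np.array([s["tcp_pos"][:2]@e-.6401,s["tcp_pos"][2]-.1435]); A=np.arange(0,.8,.002)
E=[np.linalg.norm(k(a)-k(.75)-d) for a in A]; i=np.argmin(E); print("angle est",A[i],E[i]*1000,d)
E
```

```text
25.25 u 0.6206 v -0.1190 z 0.1239 Fu -4.72 Fv -1.89 Fz 2.60 [-0.469  0.661  0.021] gap 0.172 yaw 8.42
angle est 0.186 0.7498792265542354 [-0.01940712 -0.01946221]
```

View pics/w17c.png

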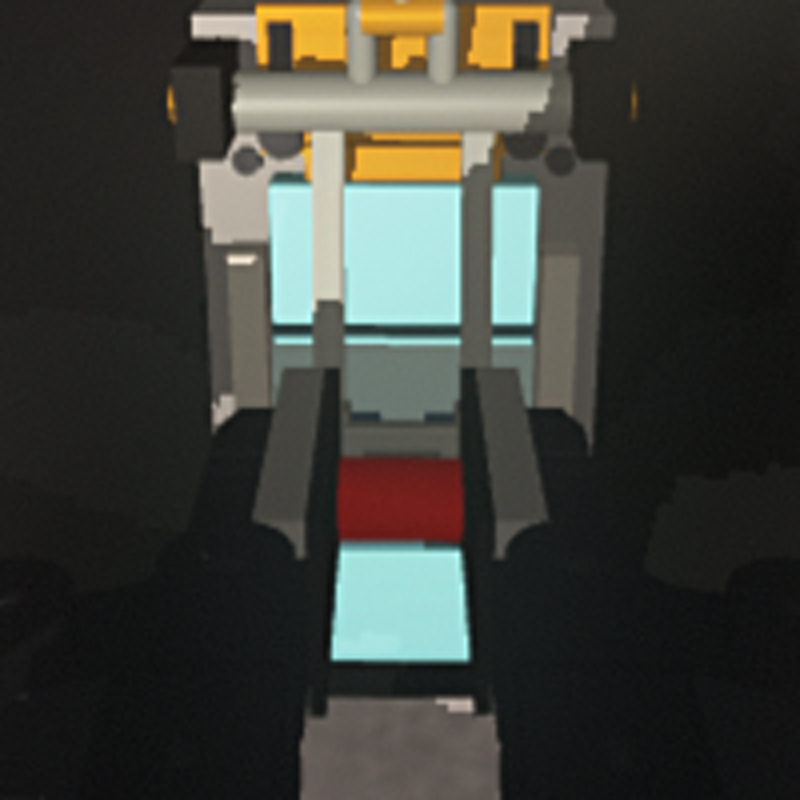

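Emit:
{"op": "play_rows", "data": {
  "series": [
    [-0.0003,0,0.0005,0],
    [-0.0005,0,0.001,0],
    [-0.0005,0,0.001,0],
    [-0.0005,0,0.001,0]
  ]
}}

```text
t: 25.7
tcp_pos: [0.6316, -0.0282, 0.1246]
tool_rot: [-0.697, -0.054, 0.713, -0.049]
force: [1.0, -1.8, -0.7]
finger_gap: 0.172
```

```bash
python3 st.py
```

```text
25.7 u 0.6209 v -0.1191 z 0.1246 Fu 0.74 Fv -1.89 Fz -0.65 [-0.153 -0.41   0.041] gap 0.172 yaw 8.41
```

Emit:
{"op": "play_rows", "data": {
  "series": [
    [0.0004,0,0.0002,0],
    [0.0009,0,0.0004,0],
    [0.0014,0,0.0007,0],
    [0.0018,0,0.0009,0],
    [0.0022,0,0.0011,0],
    [0.0022,0,0.0011,0]
  ]
}}

```text
t: 26.3
tcp_pos: [0.6303, -0.0284, 0.1223]
tool_rot: [-0.697, -0.055, 0.713, -0.049]
force: [-1.0, -1.4, 0.4]
finger_gap: 0.172
```

```bash
python3 st.py
```

```text
26.3 u 0.6196 v -0.1190 z 0.1223 Fu -1.17 Fv -1.25 Fz 0.38 [-0.24  -0.108  0.009] gap 0.172 yaw 8.41
```

Emit:
{"op": "play_rows", "data": {
  "series": [
    [0.0003,0,0.0001,0],
    [0.0006,0,0.0003,0],
    [0.0009,0,0.0004,0],
    [0.0009,0,0.0004,0]
  ]
}}

```text
t: 26.7
tcp_pos: [0.6297, -0.0285, 0.1212]
tool_rot: [-0.697, -0.055, 0.713, -0.049]
force: [-0.2, -1.9, 0.5]
finger_gap: 0.17
```

```bash
python3 st.py
```

```text
26.7 u 0.6190 v -0.1191 z 0.1212 Fu -0.47 Fv -1.80 Fz 0.51 [-0.23  -0.059 -0.032] gap 0.17 yaw 8.41
```

Emit:
{"op": "play_rows", "data": {
  "series": [
    [0.0002,0,0.0001,0],
    [0.0004,0,0.0002,0],
    [0.0004,0,0.0002,0]
  ]
}}

```text
t: 27.0
tcp_pos: [0.6294, -0.0285, 0.1208]
tool_rot: [-0.697, -0.055, 0.713, -0.049]
force: [-0.6, -1.2, -0.2]
finger_gap: 0.169
```

```bash
python3 st.py;  python3 - <<'E'
from h import *
w=grab("wrist","w18"); crop(w,225,425,150,350,4,"w18c")
E
```

```text
27.0 u 0.6187 v -0.1191 z 0.1208 Fu -0.76 Fv -1.09 Fz -0.20 [-0.302 -0.088  0.128] gap 0.169 yaw 8.41
```

View pics/w18c.png

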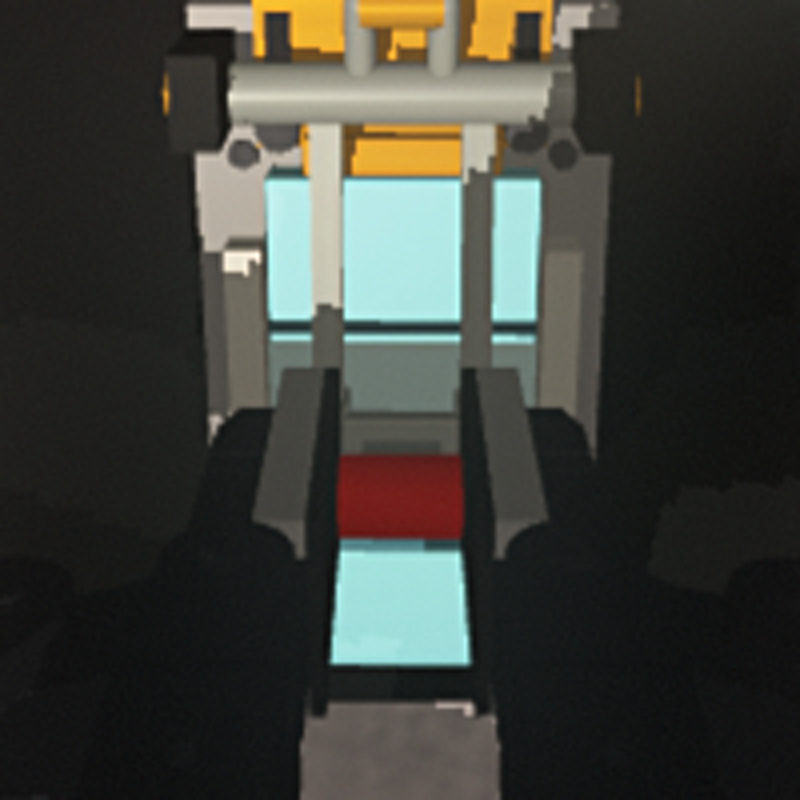

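Emit:
{"op": "play_rows", "data": {
  "series": [
    [0.0002,0,0.0001,0],
    [0.0004,0,0.0002,0],
    [0.0004,0,0.0002,0]
  ]
}}

```text
t: 27.35
tcp_pos: [0.6292, -0.0285, 0.1204]
tool_rot: [-0.697, -0.054, 0.713, -0.049]
force: [-0.5, -1.1, -0.6]
finger_gap: 0.172
```

```bash
python3 st.py
```

```text
27.35 u 0.6185 v -0.1191 z 0.1204 Fu -0.67 Fv -1.03 Fz -0.62 [-0.283 -0.087 -0.05 ] gap 0.172 yaw 8.41
```

Emit:
{"op": "play_rows", "data": {
  "series": [
    [0.0002,0,0.0001,0],
    [0.0004,0,0.0002,0],
    [0.0004,0,0.0002,0]
  ]
}}

```text
t: 27.65
tcp_pos: [0.629, -0.0286, 0.1199]
tool_rot: [-0.697, -0.054, 0.713, -0.049]
force: [-0.5, -1.4, 0.7]
finger_gap: 0.167
```

```bash
python3 st.py
```

```text
27.65 u 0.6183 v -0.1191 z 0.1199 Fu -0.72 Fv -1.29 Fz 0.71 [-0.236 -0.071  0.068] gap 0.167 yaw 8.41
```

Emit:
{"op": "play_rows", "data": {
  "series": [
    [0.0002,0,0.0001,0],
    [0.0004,0,0.0001,0],
    [0.0004,0,0.0001,0]
  ]
}}

```text
t: 27.95
tcp_pos: [0.6289, -0.0286, 0.1197]
tool_rot: [-0.697, -0.054, 0.713, -0.049]
force: [-0.7, -1.9, 1.6]
finger_gap: 0.164
```

```bash
python3 st.py
```

```text
27.95 u 0.6182 v -0.1191 z 0.1197 Fu -1.00 Fv -1.79 Fz 1.64 [-0.238 -0.03   0.069] gap 0.164 yaw 8.41
```

Emit:
{"op": "play_rows", "data": {
  "series": [
    [0.0002,0,0.0001,0],
    [0.0003,0,0.0001,0],
    [0.0003,0,0.0001,0]
  ]
}}

```text
t: 28.25
tcp_pos: [0.6289, -0.0286, 0.1196]
tool_rot: [-0.697, -0.054, 0.713, -0.049]
force: [-0.6, -0.7, 3.2]
finger_gap: 0.166
```

```bash
python3 st.py
```

```text
28.25 u 0.6182 v -0.1190 z 0.1196 Fu -0.72 Fv -0.63 Fz 3.22 [-0.278 -0.016  0.02 ] gap 0.166 yaw 8.41
```

Emit:
{"op": "play_rows", "data": {
  "series": [
    [0.0001,0,0,0],
    [0.0001,0,0,0],
    [0.0001,0,0,0],
    [0.0001,0,0,0]
  ],
  "claw": 30
}}

```text
t: 28.65
tcp_pos: [0.6288, -0.0283, 0.1193]
tool_rot: [-0.697, -0.055, 0.713, -0.049]
force: [-0.7, -0.4, -0.5]
finger_gap: 0.3
```

```bash
python3 st.py;  python3 - <<'E'
from h import *
w=grab("wrist","w19"); crop(w,225,425,150,350,4,"w19c")
E
```

```text
28.65 u 0.6181 v -0.1188 z 0.1193 Fu -0.71 Fv -0.34 Fz -0.51 [-0.017  0.038 -0.038] gap 0.3 yaw 8.41
```

View pics/w19c.png

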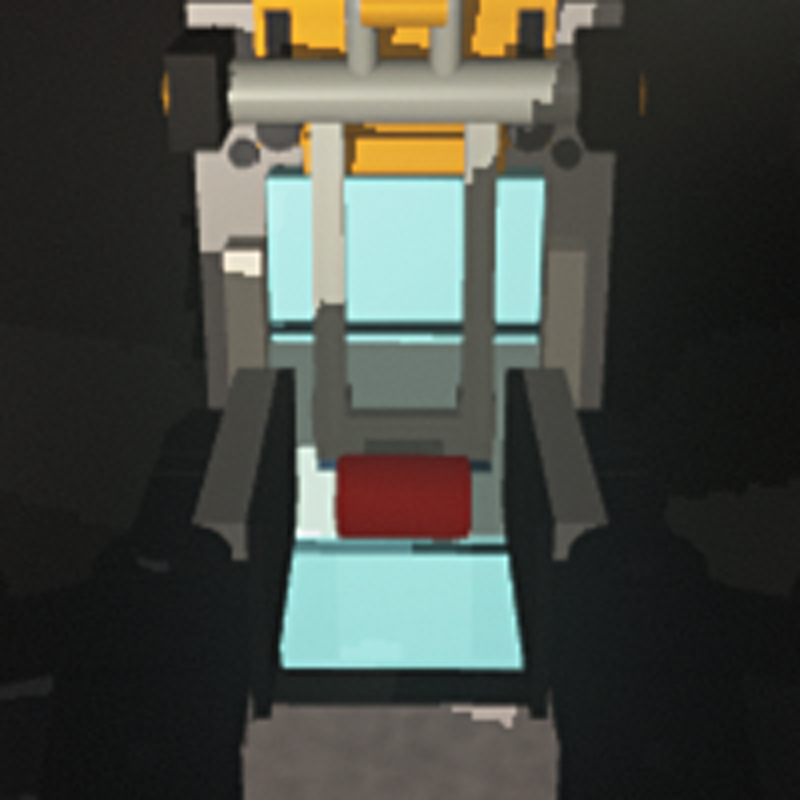

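Emit:
{"op": "play_rows", "data": {
  "series": [
    [-0.004,0,0,0],
    [-0.012,0,0,0],
    [-0.025,0,0,0],
    [-0.045,0,0,0],
    [-0.07,0,0.005,0],
    [-0.085,0,0.02,0],
    [-0.085,0,0.04,0],
    [-0.085,0,0.055,0],
    [-0.085,0,0.06,0],
    [-0.085,0,0.06,0]
  ]
}}

```text
t: 29.7
tcp_pos: [0.5715, -0.0378, 0.2067]
tool_rot: [-0.698, -0.054, 0.713, -0.049]
force: [0.5, 0.5, 0.2]
finger_gap: 0.302
```

```bash
python3 st.py;  python3 - <<'E'
from h import *
w=grab("wrist","w20"); crop(w,225,425,20,220,4,"w20c"); P=cloud(w)
hb=w["image"].astype(int); m=(hb[...,2]>120)&(hb[...,1]<70)&(hb[...,0]<70); m[:, :280]=0;m[:,380:]=0
v,u=np.nonzero(m); print(len(u),u.mean(),v.mean(),np.median(P[v,u,2]))
grab("top","t20"); grab("scene","s20")
E
```

```text
29.7 u 0.5600 v -0.1199 z 0.2067 Fu 0.57 Fv 0.41 Fz 0.18 [-0.008 -0.015  0.008] gap 0.302 yaw 8.39
318 324.8993710691824 129.35220125786162 0.12989412448083007
```

View pics/w20c.png

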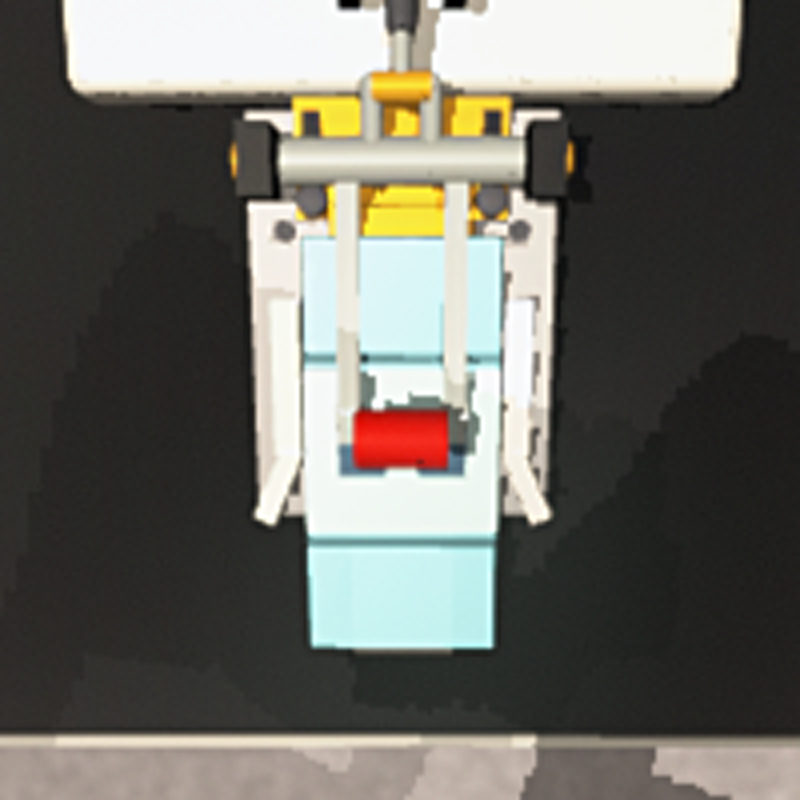

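View pics/t20.png

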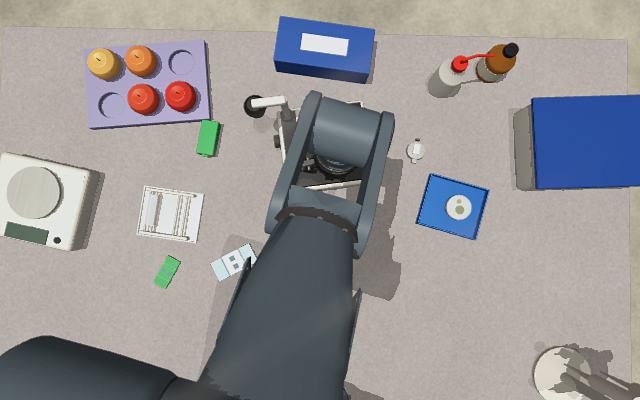

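In the wrist view the chamber front is flush with the brass tongue at crop row 237. The clip's feet rest on the glass and the knob sits about 126 mm high, which matches a clip angle of 0.11. In the top view nothing else has moved. I'm handing in.

```bash
python3 st.py; python3 -c "
from station import manip
print(manip.sign_off())"
```

```text
29.85 u 0.5610 v -0.1200 z 0.2060 Fu -0.50 Fv -0.23 Fz -0.01 [-0.029 -0.025 -0.025] gap 0.3 yaw 8.42
the job is handed in; nothing more can be done
None
```

The counting chamber is loaded, home against the brass stop and clipped, and I handed the job in at about 29.9 s of the 72 s allowed.

**What I did**
1. I lifted the clip by its red knob until it stayed up by itself; the top camera showed it still up after I let go.
2. I took the smaller, non-green chamber from the rest and slid it along the bed between the rails. I then pressed it against the stop for about 1.6 s. The wrist sensor read 5.4–6.9 N along the bed, which I estimate as 3.5–5.5 N at the stop once bed friction is taken off.
3. I eased the clip down while holding the knob, at 0.3 rad/s or slower, until its feet bore on the glass. The wrist read about 3 N at that point. I then opened the fingers and backed away.

**Last checks**
- The chamber front looks flush and square with the brass face.
- The knob centre is about 126 mm high, which gives a clip angle of about 0.11, as expected when it rests on the glass.
- The clip did not visibly move when I let go.
- The look-alikes, plain slide, dish, tally and slide box are where they were. The robot is clear, with only noise on the wrist force.

**What disagreed or was not measured**
- The wrist camera read about 1.6 mm off sideways and 0.9 mm off lengthways against the fingers, so I corrected for that.
- The tool tilted a little over 1° while pressing on the stop. I allowed for this when lowering the clip.
- The wrist carried up to about 5 N of sideways load during the lowering, and I relieved it before the feet touched.
- While lowering, the wrist showed less of the spring's pull than expected. I put this down to friction at the pinched knob, so I released only once contact force showed.
- The force of the clip on the glass was not measured. I estimate it peaked below 8 N.

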